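# Park the sample carrier on its hook and hold the beam shutter open

## Robot

A 7-joint arm with a two-finger parallel gripper is mounted at the origin on the work surface. World frame = base frame: x ahead of the robot, y to its left, z up, the work surface at z = 0. Lengths are in m, angles in degrees, forces in N, time in s.
With the tool pointing down it reaches from about 0.425 to 0.875 m from the base axis. Payload 4.7 kg.
Tool frame: the origin (TCP) lies between the finger pads; the fingertips stand 25 mm ahead of it and the grasp point (between the pads) lies 6 mm ahead of it (env.tip_reach is the distance from the TCP to the fingertips, in m); z points along the fingers, y is the direction in which the jaws open and shut (so a half turn about z gives the same grasp; the last joint's range is limited). The gripper opens to 87 mm and grips with 3 to 60 N. Pads are 19 mm wide; open, the fingers measure 117 mm over their backs; the gripper's body (75 mm by 190 mm) begins 51 mm behind the grasp point.
Start: joints at [-63.764, 18.392, -4.016, 83.108, 1.295, 78.541, -3.26], TCP at [0.279, 0.587, 0.248] pointing down, gripper open.
Joint ranges: [-163.93, 163.93], [-17.29, 119.83], [-79.2, 71.16], [3.27, 140.29], [-89.18, 269.18], [5.43, 117.66], [-154.24, 154.24]. Speed limits (degrees/s): [147.25, 147.25, 180, 180, 180, 180, 180].

## Interface

Orientations are given as [roll, pitch, yaw] about the fixed x, y, z axes, in that order (R = Rz(yaw) Ry(pitch) Rx(roll)).
In Python, from cell import env, viewer, job gives the robot as it stands.
- The arm moves only by the tool move_arm, never from a script. Its argument "steps" is a list of rows, each a list of 7 numbers: the finger opening in cm, from 0 to 8.7, then the shift along the tool's x, y, z in cm, then the turn, a rotation vector about the tool's x, y, z in rad. In form: [[fingers, tx, ty, tz, wx, wy, wz], ...]. A call has 1 to 5 rows; each row shifts and turns the commanded pose from where the row before left it, along the tool's axes as they then stand; what a row does not reach is not made up. A row lasts 1/12 s, in which the tool goes at most 41.7 mm and 7.16 degrees, less where a joint would pass 70% of its speed; a pose out of reach is approached as far as the arm can. A call is refused whole if a number of a shift passes 4.17 or a number of a turn 0.125, either way. A call with a gripper value outside its range is refused whole. The fingers move at their own pace and stop on an object; "force" is the grip in N (left out, the last holds). Time passes only in rows, so rows that do not move let the fingers close. It gives the time, the measured TCP pose, the force and the opening at its end, in the units of the state.
- env.get_obs(): the state, without advancing time (a new reading comes with each control period).
- viewer.read_camera(name): name is "scene" or "top"; returns a dict with "img" (420x560x3 uint8, red, green, blue), "vfov" (degrees; the focal length in pixels is half the picture's height over the tangent of half this angle, whatever the lens; pixels are square), "cx", "cy" (the principal point, pixels), "k1" (the pictures are not rectified: a ray, as slopes to the right and down, at radius r is drawn at 1 + k1 r^2 times it, then the intrinsics apply), "extrinsics" (4x4, takes a point from world to camera coordinates). Camera axes: x right, y down, z forward; pixel columns grow to the right and rows downward; lengths in m; the calibration is good to about 2 mm. A picture is of the moment at which its call begins. There is no depth.
- job.sign_off(): hands the job in, once; it reports no verdict.
The state is a dict: "time_s": time; "qpos": joint angles; "joint_velocities": joint speeds; "effort": joint torques, N m; "tool_pos": TCP position; "tool_rot": TCP orientation; "force": force on the tool from outside, world axes, zero at the start; "wrist_torque": the same for the moment, N m; "grip_width": finger opening in m.
Only numpy, scipy, OpenCV 4.12 (cv2) and the standard library are available. Lean on these libraries where they do the work, as an engineer would, in place of code of your own. Each camera call takes 0.05 s, during which the arm holds its last target.

## Task

Clear the brass sample carrier off the optical bench by hanging it by its handle on the hook of the stand, and let go of it. Then pull the shutter's spring-return slide out by its upright post until the post stands level with the pair of index plates beside the slide, and keep it there: the program finishes while the gripper is still holding the slide open at the mark. Leave everything else on the bench where it is.

Things in the scene. Friction and masses are not known exactly. Their poses are not given: they have to be found in the camera images.
- carrier: the sample carrier (loose, 0.18 to 0.35 kg), standing upright on the bench at the start: a brass block 30 (x) x 66 (y) x 40 (z) mm with a round glass in it, and above it a stirrup handle: two upright legs and a thick cross bar along the carrier's y. Whole height 120 mm. Between block and cross bar is an open window, 50 mm wide (y) and 50 mm high (z = 40 to 90 mm), through which the hook passes along the carrier's x, from either side. Origin: centre of its underside, z up
- carrier_grip (a point): centre of the carrier's cross bar (bar: 14 mm thick in x, 66 mm long in y, 30 mm high in z), 105 mm above the carrier's underside; axes as the carrier's. The bar is gripped from above across its 14 mm
- hook: the hook stand, fixed to the bench: a 90 mm square foot, an upright rod and, on top of it in a black 26 mm block, a level round hook arm of 10 mm diameter that points along the stand's -x (roughly towards the robot), its top 160 mm above the bench, free for 77 mm from the block. Its far end, 90 to 100 mm from the rod, turns up by 18 mm, the end's top being 178 mm above the bench. Origin: on the bench, on the rod's axis
- hook_seat (a point): point on top of the hook arm, 50 mm from the rod's axis, 160 mm above the bench, where the underside of the hung cross bar should rest; axes as the stand's
- post (a point): on the axis of the upright pull post (dark steel, round, 16 mm diameter, from 44 to 104 mm above the bench), 74 mm above the bench. The post stands on the slide bar (18 mm wide, 8 mm thick, top 44 mm above the bench) that comes out of the front of the shutter housing (aluminium, 70 x 50 mm, 90 mm high). At rest the post's axis is 45 mm in front of the housing's front face. x axis: the slide comes out along -x (roughly towards the robot)
- slide: the shutter's slide with its post; the spring pulls it back along its +x with about 3 N when shut and 80 N more per metre of pull; it shuts by itself when let go. Origin at the bench under the housing's centre while shut; the post is 80 mm along -x from it
- mark: the mark: a pair of upright dark steel index plates on the shutter's rail, one on each side of the slide bar, each 4 mm thick along x, 20 mm wide, with its top 46 mm above the bench, inner edges 30 mm apart. Origin mid-way between the two plates, on the slide's centre line, 8 mm above the bench; x as the slide's. It stands 45 to 75 mm out along -x from the post's rest position and is not a stop: the slide can be pulled on past it, to 90 mm
- mirror_mount: bystander, to be left alone: small brass mirror mount, an upright plate on a block, 35 x 45 x 75 mm high, between the shutter and the hook stand. Origin: centre of its underside
- clamp_fork: bystander, to be left alone: grey table clamp lying flat, 75 x 28 x 24 mm. Origin: centre of its underside
- cube_mount: bystander, to be left alone: glass cube of 25 mm on a 50 mm square aluminium plate, 37 mm high. Origin: centre of its underside
- optic_post: bystander, to be left alone: slim steel post on a round foot, 36 mm foot, 80 mm high. Origin: centre of its underside
- cleaner: bystander, to be left alone: white plastic bottle, 48 mm across, 120 mm high. Origin: centre of its underside
- driver: bystander, to be left alone: screwdriver lying flat, 170 mm long. Origin: on its axis, centre of its underside
- lens_jar: bystander, to be left alone: squat jar, 48 mm across, 45 mm high. Origin: centre of its underside

How it is judged:
By the outcome, as a careful person would: the job done as asked, in the order asked, and still so for the second after the job is handed in, while the arm keeps its last pose, push and grip.
It also fails if it takes over 51 s, if anything falls off the work surface, if the arm or the gripper's body presses on something with over 40 N, if the wrist force passes 120 N, or if a joint passes its speed limit or range.

## Working session

There is one attempt and no reset: what is moved stays moved. The work goes in short steps, Python scripts to look and compute and a tool call to move; the robot and the scene stay as the last step left them, time stands still between calls to the robot, and variables do not carry over. Pictures are saved under pics/ and viewed, and the job is handed in when it is done.

Besides the shell and the picture viewer there is one more tool, called after "Emit:" as a command line: name --pt "numbers of a row" for each row, then --argument value for the rest. move_arm: Moves the arm, as the interface text tells. Its arguments: {"type":"object","properties":{"steps":{"type":"array"},"force":{"type":"number"}},"required":["steps"]}

```bash
ls; mkdir -p pics
python3 - <<'E'
from cell import env, viewer, job
import cv2
o=env.get_obs(); print(o, env.tip_reach)
for n in("scene","top"):
    d=viewer.read_camera(n); cv2.imwrite(f"pics/{n}0.png",cv2.cvtColor(d["img"],cv2.COLOR_RGB2BGR))
    print(n,{k:v for k,v in d.items() if k!="img"})
E
```

```text
pics
{'time_s': 0.0, 'qpos': array([-63.76504602,  18.43782808,  -4.01599448,  83.17463941,
         1.29571987,  78.54169733,  -3.26167488]), 'joint_velocities': array([-0.05332442, -0.04779454, -0.01201256,  0.05248967,  0.05235142,
        0.03762757,  0.00875392]), 'effort': array([-5.21105703e-04, -4.91296649e+01, -4.04354436e-01, -3.12520587e+01,
       -6.40059239e-02,  4.38279309e-02,  1.64307362e-04]), 'tool_pos': array([0.27890984, 0.58655479, 0.24647781]), 'tool_rot': array([-1.79891122e+02,  6.37958287e-03,  1.54573704e+02]), 'force': array([-0.46374998,  0.74755788, -0.24662219]), 'wrist_torque': array([-0.06839177,  0.03367204, -0.01941132]), 'grip_width': 0.0870492818716924} 0.025
scene {'vfov': 43.58794090981305, 'cx': 278.1513306600715, 'cy': 204.50703694152782, 'k1': -0.15408129578387159, 'extrinsics': array([[ 0.87156228,  0.49011723, -0.01281739, -0.47725452],
       [ 0.35948791, -0.65660754, -0.66304976, -0.12375688],
       [-0.33338811,  0.57328147, -0.74846558,  1.61648341],
       [ 0.        ,  0.        ,  0.        ,  1.        ]])}
top {'vfov': 43.06964789606268, 'cx': 276.56244186920986, 'cy': 211.53373848080196, 'k1': -0.12523165658605018, 'extrinsics': array([[-0.00205198, -0.99998735,  0.00459141,  0.00770611],
       [-0.99799602,  0.00175747, -0.06325235,  0.5280819 ],
       [ 0.06324348, -0.004712  , -0.997987  ,  1.67495252],
       [ 0.        ,  0.        ,  0.        ,  1.        ]])}
```

View pics/scene0.png

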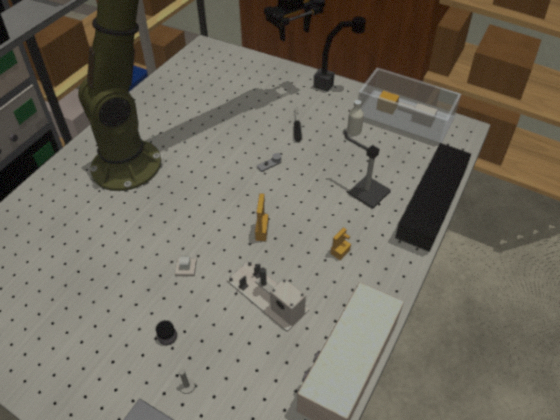

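View pics/top0.png

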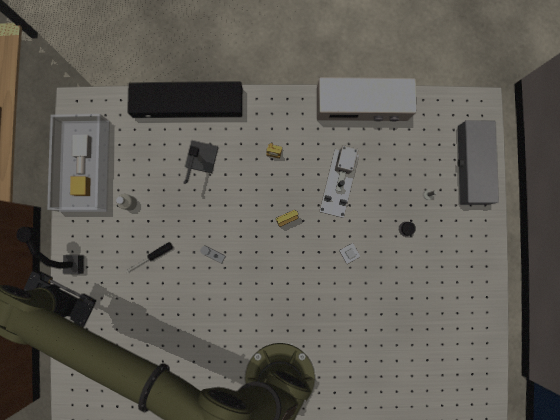

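The scene view shows the carrier near (262,217), the hook stand (370,170), the shutter (270,290) and the mirror mount (341,243). In the top view they are at (287,218), (200,165), (340,180) and (274,151). I'll enlarge the areas I need.

```bash
cat > h.py <<'E'
import numpy as np, cv2, json
from cell import env, viewer, job
def intr(d):
    h=d["img"].shape[0]; f=h/2/np.tan(np.radians(d["vfov"]/2)); return f
def ray(d,u,v):
    f=intr(d); x=(u-d["cx"])/f; y=(v-d["cy"])/f
    rd=np.hypot(x,y); r=rd
    for _ in range(30): r=rd/(1+d["k1"]*r*r)
    s=r/rd if rd>0 else 1
    E=d["extrinsics"]; R=E[:3,:3]; t=E[:3,3]
    return -R.T@t, R.T@np.array([x*s,y*s,1.0])
def onz(d,u,v,z):
    c,r=ray(d,u,v); return c+r*(z-c[2])/r[2]
def proj(d,p):
    E=d["extrinsics"]; q=E[:3,:3]@np.asarray(p,float)+E[:3,3]; x,y=q[:2]/q[2]; s=1+d["k1"]*(x*x+y*y); f=intr(d)
    return np.array([d["cx"]+f*x*s,d["cy"]+f*y*s])
def tri(d1,p1,d2,p2):
    c1,r1=ray(d1,*p1); c2,r2=ray(d2,*p2); r1/=np.linalg.norm(r1); r2/=np.linalg.norm(r2)
    A=np.stack([r1,-r2],1); s=np.linalg.lstsq(A,c2-c1,rcond=None)[0]
    a=c1+s[0]*r1; b=c2+s[1]*r2; return (a+b)/2, np.linalg.norm(a-b)
def crop(img,x0,y0,w,h,k,fn):
    c=cv2.resize(img[y0:y0+h,x0:x0+w],None,fx=k,fy=k,interpolation=cv2.INTER_CUBIC)
    c=np.clip(c.astype(float)*1.6,0,255).astype(np.uint8)
    for i in range(0,w,10):
        cv2.line(c,(i*k,0),(i*k,4 if i%20 else 10),(255,0,0),1)
        if i%20==0: cv2.putText(c,str(x0+i),(i*k,20),0,.35,(255,0,0))
    for i in range(0,h,10):
        cv2.line(c,(0,i*k),(4 if i%20 else 10,i*k),(255,0,0),1)
        if i%20==0: cv2.putText(c,str(y0+i),(12,i*k+4),0,.35,(255,0,0))
    cv2.imwrite(fn,cv2.cvtColor(c,cv2.COLOR_RGB2BGR))
E
python3 - <<'E'
from h import *
import pickle
S=viewer.read_camera("scene");T=viewer.read_camera("top")
pickle.dump((S,T),open("v0.pkl","wb"))
crop(S["img"],220,180,100,75,8,"pics/s_a.png") 
crop(S["img"],220,255,100,75,8,"pics/s_b.png") 
crop(S["img"],330,120,80,90,6,"pics/s_c.png") 
crop(T["img"],265,130,100,95,6,"pics/t_a.png") 
crop(T["img"],165,130,100,80,7,"pics/t_b.png")
E
```

```text
(no output)
```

View pics/s_a.png

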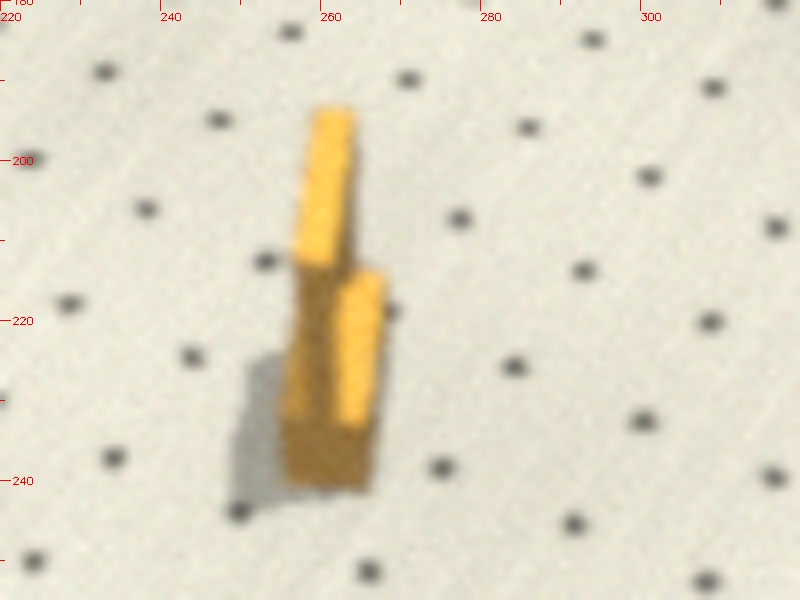

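View pics/s_b.png

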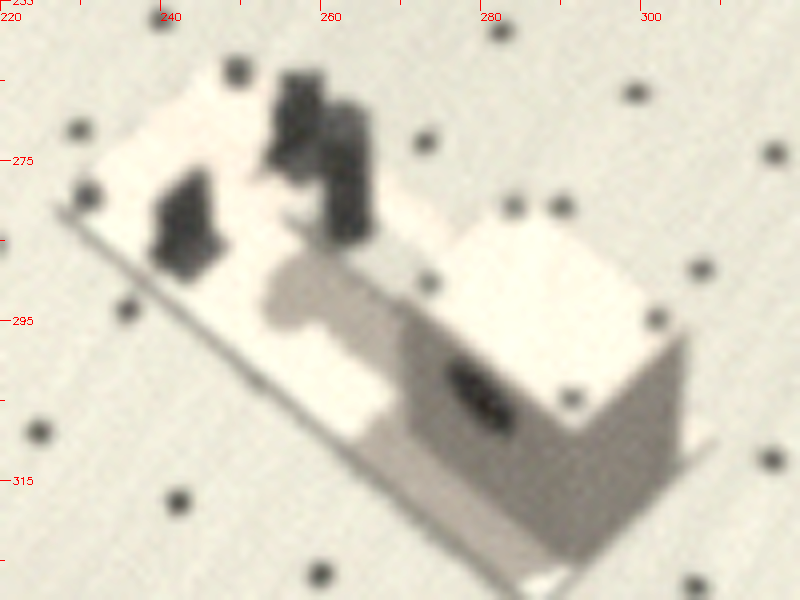

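View pics/s_c.png

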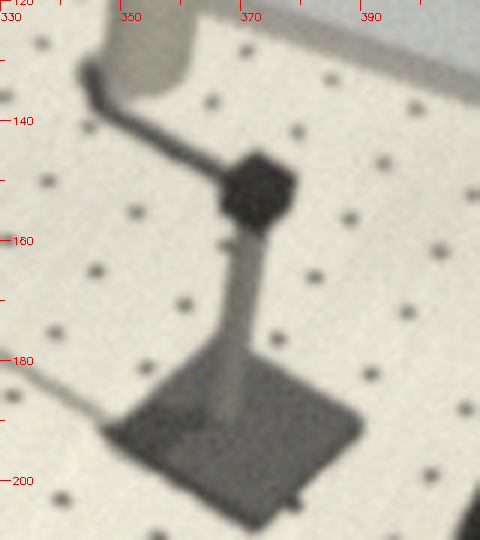

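View pics/t_a.png

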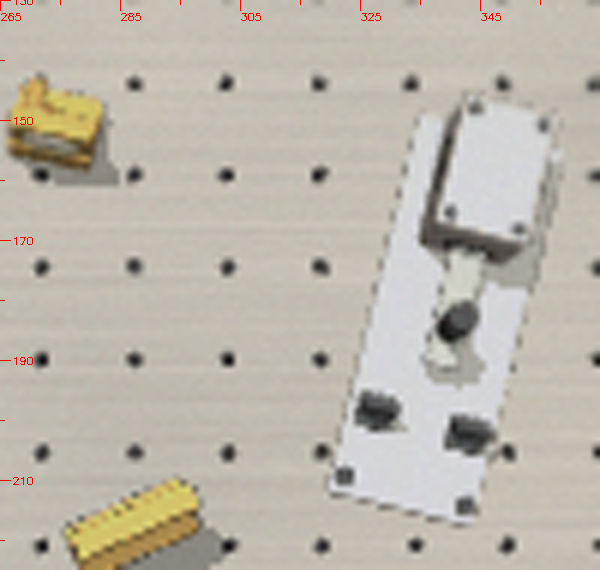

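View pics/t_b.png

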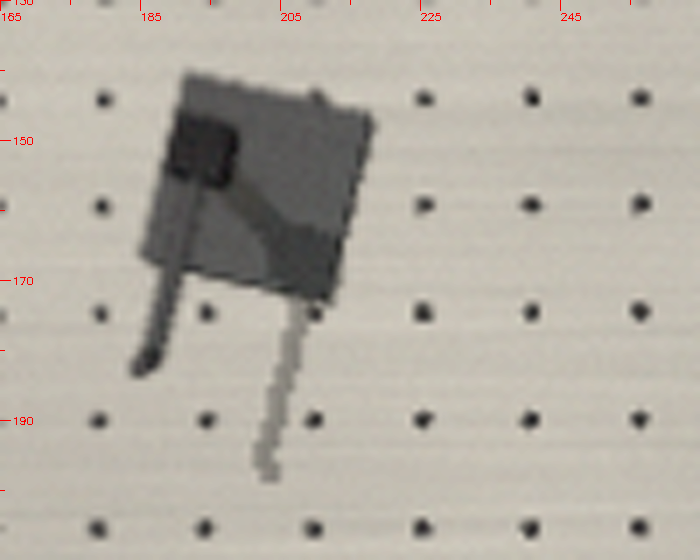

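Run:
```python
from h import *
import pickle
S,T=pickle.load(open("v0.pkl","rb"))
crop(T["img"],268,202,40,30,18,"pics/t_c.png")
crop(T["img"],320,160,45,55,11,"pics/t_d.png")
crop(T["img"],178,135,45,55,11,"pics/t_e.png")
crop(S["img"],336,120,50,45,14,"pics/s_e.png")
```

```text
(no output)
```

View pics/t_c.png

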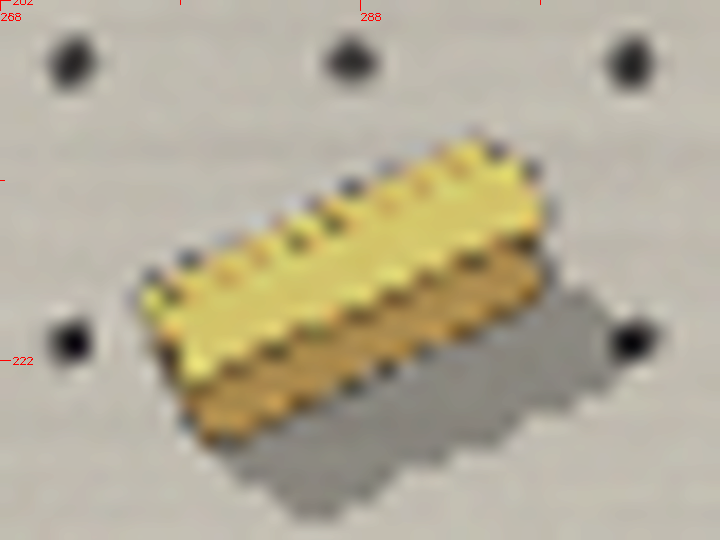

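View pics/t_d.png

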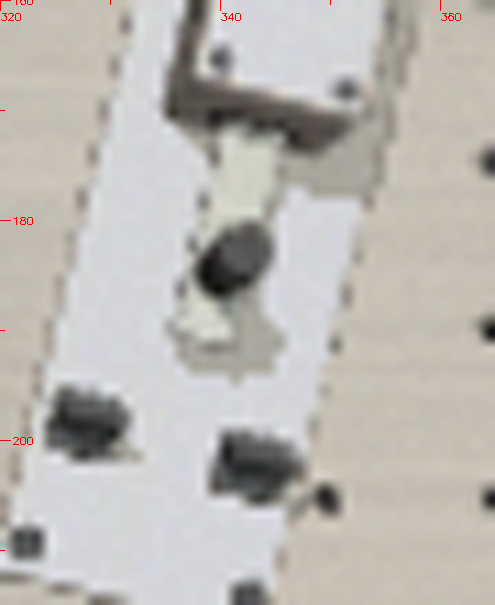

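View pics/t_e.png

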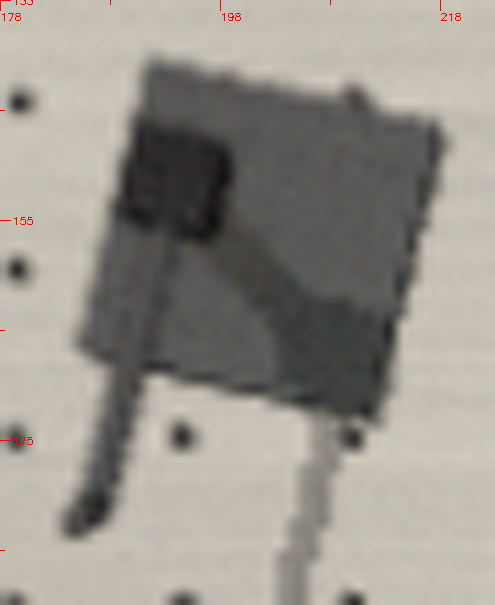

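View pics/s_e.png

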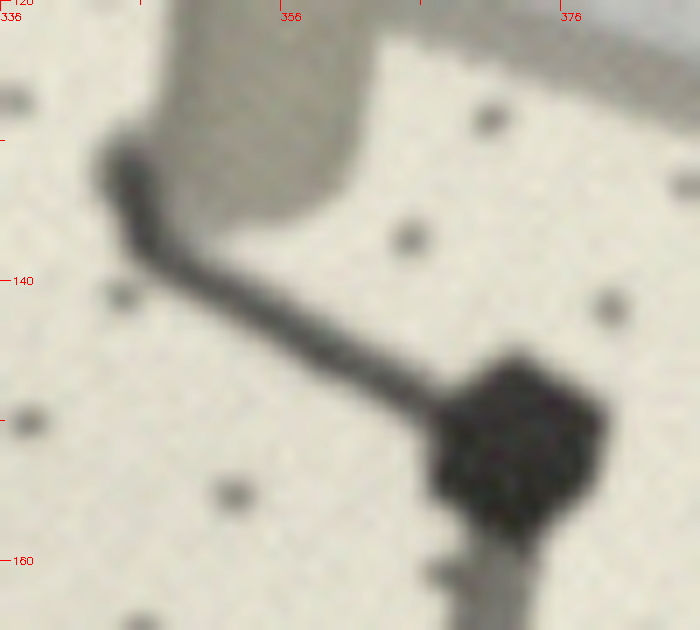

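Run:
```python
from h import *
import pickle
S,T=pickle.load(open("v0.pkl","rb"))
P=lambda x0,y0,k,p:(x0+(p[0]+.5)/k-.5,y0+(p[1]+.5)/k-.5)
# carrier bar top, mask of bright yellow
for n,d,(x0,y0,w,h),z in(("T",T,(268,202,40,30),.12),("S",S,(250,188,25,28),.12)):
    im=d["img"][y0:y0+h,x0:x0+w]; big=cv2.resize(im,None,fx=8,fy=8,interpolation=cv2.INTER_CUBIC)
    hsv=cv2.cvtColor(big,cv2.COLOR_RGB2HSV); V=hsv[...,2]; Sa=hsv[...,1]
    print(n,"Vmax",V[Sa>90].max(), "med",np.percentile(V[Sa>90],[10,30,50,70,90]))
    thr=(np.percentile(V[Sa>90],10)+np.percentile(V[Sa>90],90))/2
    m=((Sa>80)&(V>thr)).astype(np.uint8)
    if n=="T": m=cv2.morphologyEx(m,cv2.MORPH_CLOSE,np.ones((7,7)))
    cs,_=cv2.findContours(m,0,2); cs=sorted(cs,key=cv2.contourArea)[::-1][:2]
    for c in cs:
        r=cv2.minAreaRect(c); b=cv2.boxPoints(r)
        pts=np.array([onz(d,*P(x0,y0,8,q),z) for q in b])
        print(cv2.contourArea(c),"rect px",[np.round(P(x0,y0,8,q),2) for q in b]); print(np.round(pts,4).tolist(),"c",pts.mean(0).round(4))
        e=np.diff(np.vstack([pts,pts[:1]]),axis=0)[:,:2]; print("sides",np.linalg.norm(e,axis=1).round(4),"ang",np.degrees(np.arctan2(e[:,1],e[:,0])).round(1))
# hook
k=11
a=[P(178,135,k,p) for p in((165,250),(125,370),(103,470))]
for q in a: print("arm T z155",onz(T,*q,.155).round(4))
pt,g=tri(T,P(178,135,k,(175,185)),S,P(336,120,14,(517,415))); print("block top centre?",pt,g)
print("block T z.16/.168",onz(T,*P(178,135,k,(178,185)),.168))
print("tip tri",tri(T,P(178,135,k,(75,523)),S,P(336,120,14,(123,150))))
for q in((430,405),(330,350),(230,290),(150,250)): print("arm S z155",onz(S,*P(336,120,14,q),.155).round(4))
# foot
for q in((148,62),(440,125),(375,418),(80,350)): print("foot T",onz(T,*P(178,135,k,q),.01).round(4))
# post
print("post top T",onz(T,*P(320,160,11,(250,245)),.104),"S",onz(S,*P(220,255,8,(345,112)),.104), "tri",tri(T,P(320,160,11,(250,245)),S,P(220,255,8,(345,112))))
print("post bot S",onz(S,*P(220,255,8,(347,240)),.044),"T",onz(T,*P(320,160,11,(217,278)),.044))
for nm,t,s in(("L",(88,410),(300,80)),("R",(256,455),(200,180))):
    print("plate",nm,"T",onz(T,*P(320,160,11,t),.046),"S",onz(S,*P(220,255,8,s),.046))
```

```text
T Vmax 148 med [ 87. 106. 121. 132. 134.]
7178.0 rect px [array([275.13, 217.49], dtype=float32), array([295.39, 208.14], dtype=float32), array([298.03, 213.86], dtype=float32), array([277.76, 223.21], dtype=float32)]
[[0.5037, 0.0115, 0.12], [0.5316, -0.0491, 0.12], [0.5145, -0.0569, 0.12], [0.4867, 0.0037, 0.12]] c [ 0.5091 -0.0227  0.12  ]
sides [0.0667 0.0188 0.0666 0.0188] ang [ -65.3 -155.5  114.7   24.6]
72.5 rect px [array([292.64, 218.93], dtype=float32), array([292.98, 217.07], dtype=float32), array([294.33, 217.32], dtype=float32), array([294.  , 219.18], dtype=float32)]
[[0.4994, -0.0407, 0.12], [0.5049, -0.0418, 0.12], [0.5042, -0.0458, 0.12], [0.4986, -0.0448, 0.12]] c [ 0.5018 -0.0433  0.12  ]
sides [0.0056 0.0041 0.0056 0.0041] ang [ -10.5 -100.4  169.5   79.6]
S Vmax 168 med [ 96.  134.  153.  161.  164.1]
6372.5 rect px [array([255.71, 211.96], dtype=float32), array([258.85, 192.39], dtype=float32), array([264.46, 193.29], dtype=float32), array([261.33, 212.86], dtype=float32)]
[[0.5159, -0.0558, 0.12], [0.4884, 0.0058, 0.12], [0.5029, 0.0101, 0.12], [0.5298, -0.051
[... 797 characters left out ...]
))
arm S z155 [0.6794 0.2596 0.155 ]
arm S z155 [0.6559 0.2649 0.155 ]
arm S z155 [0.6315 0.2716 0.155 ]
arm S z155 [0.6127 0.2749 0.155 ]
foot T [0.7603 0.2829 0.01  ]
foot T [0.741  0.1966 0.01  ]
foot T [0.6544 0.215  0.01  ]
foot T [0.6748 0.3019 0.01  ]
post top T [ 0.6125468  -0.19243371  0.104     ] S [ 0.61253182 -0.18668991  0.104     ] tri (array([ 0.61325304, -0.19078566,  0.1094066 ]), np.float64(0.0033035470510983846))
post bot S [ 0.6140597  -0.19231842  0.044     ] T [ 0.61022314 -0.19060791  0.044     ]
plate L T [ 0.57217462 -0.15306078  0.046     ] S [ 0.57209812 -0.1495932   0.046     ]
plate R T [ 0.55925511 -0.20098847  0.046     ] S [ 0.56439189 -0.19647669  0.046     ]
```

```bash
cat >> h.py <<'E'
from scipy.spatial.transform import Rotation as Ro
def delta(pos,yaw,roll=180,pitch=0,rows=None):
    o=env.get_obs(); R=Ro.from_euler("xyz",o["tool_rot"],degrees=True); G=Ro.from_euler("xyz",[roll,pitch,yaw],degrees=True)
    t=R.inv().apply(np.array(pos)-o["tool_pos"])*100; w=(R.inv()*G).as_rotvec()
    print("t",round(float(o["time_s"]),2),"pos",o["tool_pos"].round(4),"rot",o["tool_rot"].round(2),"F",o["force"].round(1),"grip",round(float(o["grip_width"]),4))
    print("shift now-axes cm",t.round(2),"turn rad",w.round(4)," shift after-turn axes",(G.inv().apply(np.array(pos)-o["tool_pos"])*100).round(2))
E
python3 -c "
from h import *
delta([.509,-.023,.2],114.5)"
```

```text
t 0.2 pos [0.279  0.5867 0.2469] rot [-1.7993e+02  1.0000e-02  1.5457e+02] F [-0.6  0.2  0.1] grip 0.087
shift now-axes cm [-46.95 -45.19   4.74] turn rad [-1.100e-03  5.000e-04  6.994e-01]  shift after-turn axes [-65.02  -4.36   4.69]
```

Emit:
move_arm --pt "6 0 0 0 0 0 0.117" --pt "6 0 0 0 0 0 0.117" --pt "6 0 0 0 0 0 0.117" --pt "6 0 0 0 0 0 0.117" --pt "6 0 0 0 0 0 0.117" --force 30

```text
time_s: 0.62
tool_pos: [0.2791, 0.5869, 0.2472]
tool_rot: [-180.0, 0.0, 120.7]
force: [0.2, 0.2, -0.6]
grip_width: 0.0635
```

```bash
python3 -c "
from h import *
delta([.509,-.023,.2],114.5)"
```

```text
t 0.62 pos [0.2791 0.5869 0.2472] rot [-1.7998e+02  2.0000e-02  1.2072e+02] F [ 0.2  0.2 -0.6] grip 0.0635
shift now-axes cm [-64.17 -11.39   4.75] turn rad [-0.0004  0.0004  0.1086]  shift after-turn axes [-65.03  -4.37   4.72]
```

Emit:
move_arm --pt "6 0 0 0 0 0 0.11" --pt "6 -3.8 -0.25 0 0 0 0" --pt "6 -3.8 -0.25 0 0 0 0" --pt "6 -3.8 -0.25 0 0 0 0" --pt "6 -3.8 -0.25 0 0 0 0"

```text
time_s: 1.03
tool_pos: [0.3339, 0.4431, 0.2472]
tool_rot: [-180.0, 0.0, 114.8]
force: [0.8, -0.7, -0.3]
grip_width: 0.0604
```

Emit:
move_arm --pt "6 -3.8 -0.25 0 0 0 0" --pt "6 -3.8 -0.25 0 0 0 0" --pt "6 -3.8 -0.25 0 0 0 0" --pt "6 -3.8 -0.25 0 0 0 0" --pt "6 -3.8 -0.25 0 0 0 0"

```text
time_s: 1.45
tool_pos: [0.4021, 0.2651, 0.2476]
tool_rot: [180.0, -0.0, 114.8]
force: [1.3, 0.9, -0.0]
grip_width: 0.0598
```

Emit:
move_arm --pt "6 -3.8 -0.25 0 0 0 0" --pt "6 -3.8 -0.25 0 0 0 0" --pt "6 -3.8 -0.25 0 0 0 0" --pt "6 -3.8 -0.25 0 0 0 0" --pt "6 -3.8 -0.25 0 0 0 0"

```text
time_s: 1.87
tool_pos: [0.4703, 0.0874, 0.2477]
tool_rot: [180.0, -0.0, 114.8]
force: [0.4, 0.1, 0.3]
grip_width: 0.0597
```

```bash
python3 -c "
from h import *
delta([.509,-.023,.2],114.5)"
```

```text
t 1.87 pos [0.4703 0.0874 0.2477] rot [ 1.7996e+02 -2.0000e-02  1.1476e+02] F [0.4 0.1 0.3] grip 0.0597
shift now-axes cm [-11.65  -1.11   4.76] turn rad [ 0.0007 -0.0004  0.0045]  shift after-turn axes [-11.65  -1.05   4.77]
```

Emit:
move_arm --pt "6 -3.8 -0.35 1 0 0 0.004" --pt "6 -3.8 -0.35 2 0 0 0" --pt "6 -3.5 -0.35 1.7 0 0 0" --pt "6 0 0 0 0 0 0" --pt "6 0 0 0 0 0 0"

```text
time_s: 2.28
tool_pos: [0.5057, -0.0172, 0.2002]
tool_rot: [-179.9, -0.0, 114.2]
force: [0.5, 0.9, 1.0]
grip_width: 0.0602
```

```bash
python3 -c "
from h import *
delta([.509,-.023,.12],114.5)
d=viewer.read_camera('scene'); crop(d['img'],210,150,100,75,8,'pics/s1.png')
d=viewer.read_camera('top'); crop(d['img'],240,180,100,75,8,'pics/t1.png')"
```

```text
t 2.28 pos [ 0.5057 -0.0172  0.2002] rot [-1.7986e+02 -1.0000e-02  1.1423e+02] F [0.5 0.9 1. ] grip 0.0602
shift now-axes cm [-0.67  0.08  8.02] turn rad [-0.0024 -0.0002 -0.0047]  shift after-turn axes [-0.66  0.06  8.02]
```

View pics/s1.png

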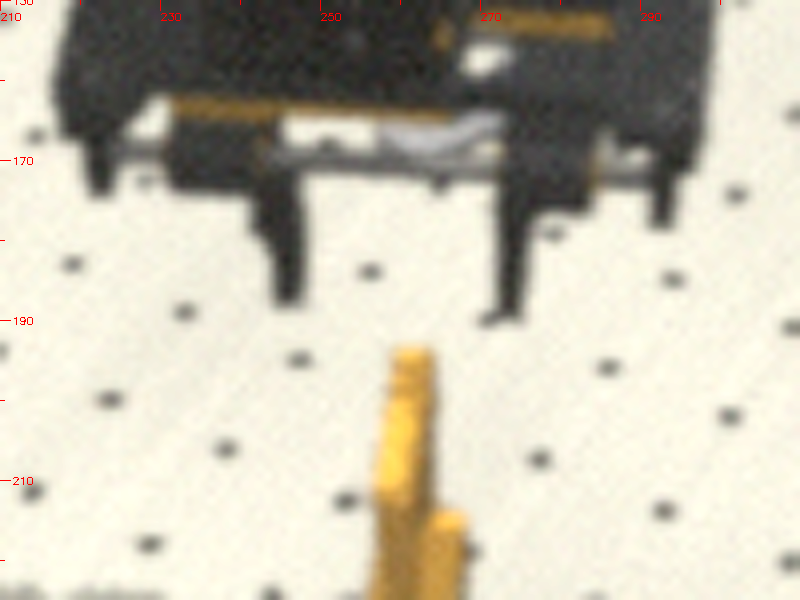

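The scene crop shows the two fingers (tips at (245,187) and (272,189)) straddling the bar (260,194), so I'm going down.

Emit:
move_arm --pt "6 -0.65 0.05 2 0 0 -0.004" --pt "6 0 0 2.2 0 0 0" --pt "6 0 0 2.2 0 0 0" --pt "6 0 0 1.6 0 0 0" --pt "6 0 0 0 0 0 0"

```text
time_s: 2.8
tool_pos: [0.5073, -0.0184, 0.1186]
tool_rot: [-179.7, -0.1, 115.0]
force: [-1.0, -0.0, 0.1]
grip_width: 0.0598
```

```bash
python3 -c "
from h import *
delta([.509,-.023,.12],114.5)"
```

```text
t 2.8 pos [ 0.5073 -0.0184  0.1186] rot [-1.7973e+02 -1.2000e-01  1.1495e+02] F [-1.  -0.   0.1] grip 0.0598
shift now-axes cm [-0.49 -0.04 -0.14] turn rad [-0.0047 -0.0021  0.0079]  shift after-turn axes [-0.49 -0.03 -0.14]
```

Emit:
move_arm --pt "6 -0.5 0 -0.1 0 0 0.008" --pt "6 0 0 0 0 0 0"

```text
time_s: 2.97
tool_pos: [0.513, -0.025, 0.1239]
tool_rot: [179.8, 0.1, 114.3]
force: [0.1, -0.1, 0.7]
grip_width: 0.0599
```

Emit:
move_arm --pt "0.8 0 0 0 0 0 0" --pt "0.8 0 0 0 0 0 0" --pt "0.8 0 0 0 0 0 0" --pt "0.8 0 0 0 0 0 0" --pt "0.8 0 0 0 0 0 0" --force 35

```text
time_s: 3.38
tool_pos: [0.5117, -0.025, 0.1225]
tool_rot: [180.0, -0.0, 114.3]
force: [0.1, -0.0, -0.4]
grip_width: 0.0343
```

Emit:
move_arm --pt "0.8 0 0 0 0 0 0" --pt "0.8 0 0 0 0 0 0" --pt "0.8 0 0 0 0 0 0"

```text
time_s: 3.63
tool_pos: [0.5115, -0.0251, 0.1222]
tool_rot: [-180.0, -0.0, 114.3]
force: [-0.5, -0.1, 1.5]
grip_width: 0.0145
```

```bash
python3 -c "
from h import *
delta([.509,-.023,.12],114.5)"
```

```text
t 3.63 pos [ 0.5115 -0.0251  0.1222] rot [-1.7999e+02 -1.0000e-02  1.1429e+02] F [-0.5 -0.1  1.5] grip 0.0145
shift now-axes cm [ 0.29 -0.14  0.22] turn rad [-0.0002 -0.0001 -0.0036]  shift after-turn axes [ 0.29 -0.14  0.22]
```

Emit:
move_arm --pt "0.8 0 0 0 0 0 0" --pt "0.8 0 0 -1 0 0 0" --pt "0.8 0 0 -3 0 0 0" --pt "0.8 0 0 -3 0 0 0" --pt "0.8 0 0 -3 0 0 0"

```text
time_s: 4.05
tool_pos: [0.511, -0.0253, 0.2235]
tool_rot: [-179.9, -0.0, 114.3]
force: [1.0, -0.6, -2.2]
grip_width: 0.014
```

Run:
```python
from h import *
import pickle
delta([.52,.29,.222],77.5)
S=viewer.read_camera("scene")
crop(S["img"],230,150,80,75,8,"pics/s2.png")
# refine hook arm with dark mask, in original images
S,T=pickle.load(open("v0.pkl","rb"))
for n,d,b in(("T",T,(180,168,14,15)),("S",S,(345,137,22,14))):
    x0,y0,w,h=b; g=cv2.cvtColor(d["img"],cv2.COLOR_RGB2GRAY)[y0:y0+h,x0:x0+w].astype(float)
    pts=[];
    rng=range(h) if n=="T" else range(w)
    for i in rng:
        a=g[i] if n=="T" else g[:,i]
        bg=np.percentile(a,85); wt=np.clip(bg-a-35,0,None)
        if wt.sum()<20: continue
        c=(wt*np.arange(len(a))).sum()/wt.sum()
        pts.append((x0+c,y0+i) if n=="T" else (x0+i,y0+c))
    P=np.array([onz(d,u,v,.155)[:2] for u,v in pts]); print(n,P.round(4)[::3].tolist())
    vx,vy,cx,cy=cv2.fitLine(P.astype(np.float32),cv2.DIST_HUBER,0,.001,.001).ravel()
    print(n,"y at x=.648",cy+(0.648-cx)*vy/vx,"ang",np.degrees(np.arctan2(vy,vx)))
```

```text
t 4.05 pos [ 0.511  -0.0253  0.2235] rot [-1.7994e+02 -1.0000e-02  1.1427e+02] F [ 1.  -0.6 -2.2] grip 0.014
shift now-axes cm [28.38 13.78  0.14] turn rad [-1.100e-03  2.000e-04  6.417e-01]  shift after-turn axes [30.98 -5.94  0.15]
T [[0.6482, 0.2595], [0.6393, 0.2659], [0.6304, 0.2672], [0.6215, 0.2702], [0.6127, 0.2727]]
T y at x=.648 0.26313546 ang -15.400764
S [[0.61, 0.2723], [0.6185, 0.2737], [0.6288, 0.2711], [0.6389, 0.2689], [0.6492, 0.2658], [0.659, 0.2639], [0.6688, 0.2619], [0.679, 0.2588]]
S y at x=.648 0.26644212 ang -13.30879
```

View pics/s2.png

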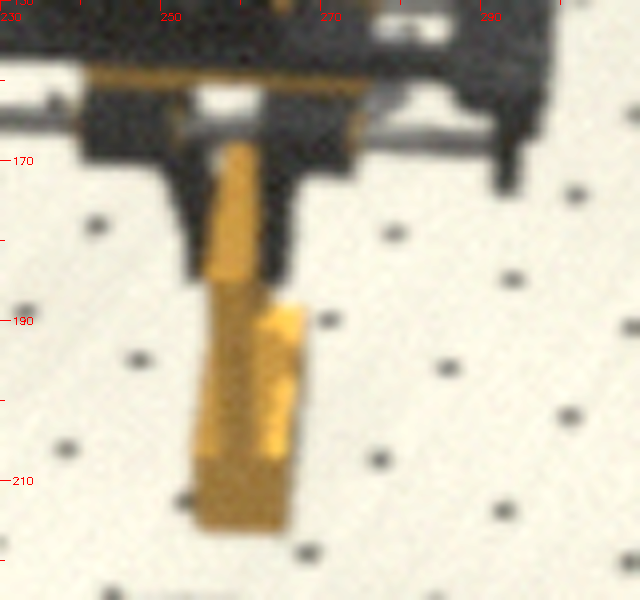

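Emit:
move_arm --pt "0.8 3.0 0 0 0 0 0.108" --pt "0.8 3.0 0 0 0 0 0.108" --pt "0.8 3.0 0 0 0 0 0.108" --pt "0.8 3.0 0 0 0 0 0.108" --pt "0.8 3.0 0 0 0 0 0.108"

```text
time_s: 4.52
tool_pos: [0.48, 0.1211, 0.2227]
tool_rot: [-180.0, -0.0, 83.0]
force: [1.8, 0.3, -0.7]
grip_width: 0.0136
```

```bash
python3 -c "
from h import *
delta([.5645,.2812,.222],77)"
```

```text
t 4.52 pos [0.48   0.1211 0.2227] rot [-1.7999e+02 -4.0000e-02  8.3030e+01] F [ 1.8  0.3 -0.7] grip 0.0136
shift now-axes cm [16.91  6.45  0.08] turn rad [-0.0002 -0.0008  0.1053]  shift after-turn axes [17.5   4.64  0.07]
```

Emit:
move_arm --pt "0.8 3.3 1.0 0 0 0 0.1" --pt "0.8 3.3 1.0 0 0 0 0" --pt "0.8 3.3 0.9 0 0 0 0" --pt "0.8 3.3 0.9 0 0 0 0" --pt "0.8 2.3 0.5 0 0 0 0"

```text
time_s: 4.93
tool_pos: [0.5536, 0.2672, 0.222]
tool_rot: [180.0, -0.1, 77.8]
force: [0.7, -0.2, -2.2]
grip_width: 0.0133
```

Emit:
move_arm --pt "0.8 0 0 0 0 0 0" --pt "0.8 0 0 0 0 0 0" --pt "0.8 0 0 0 0 0 0"

```text
time_s: 5.18
tool_pos: [0.5529, 0.2626, 0.222]
tool_rot: [-180.0, 0.1, 77.6]
force: [0.5, -0.9, -3.0]
grip_width: 0.0138
```

Run:
```python
from h import *
delta([.5645,.2812,.222],77)
S=viewer.read_camera("scene")
crop(S["img"],300,80,90,90,6,"pics/s3.png")
S=viewer.read_camera("top")
crop(S["img"],150,120,100,100,6,"pics/t3.png")
```

```text
t 5.18 pos [0.5529 0.2626 0.222 ] rot [-1.7998e+02  9.0000e-02  7.7590e+01] F [ 0.5 -0.9 -3. ] grip 0.0138
shift now-axes cm [ 2.06  0.73 -0.01] turn rad [-0.0003  0.0016  0.0102]  shift after-turn axes [ 2.07  0.71 -0.  ]
```

View pics/s3.png

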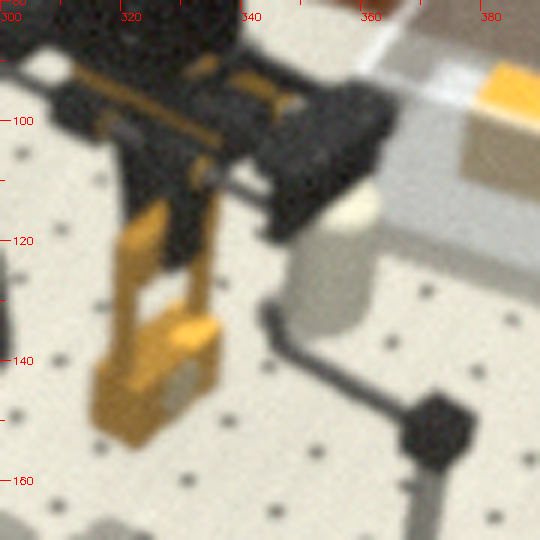

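View pics/t3.png

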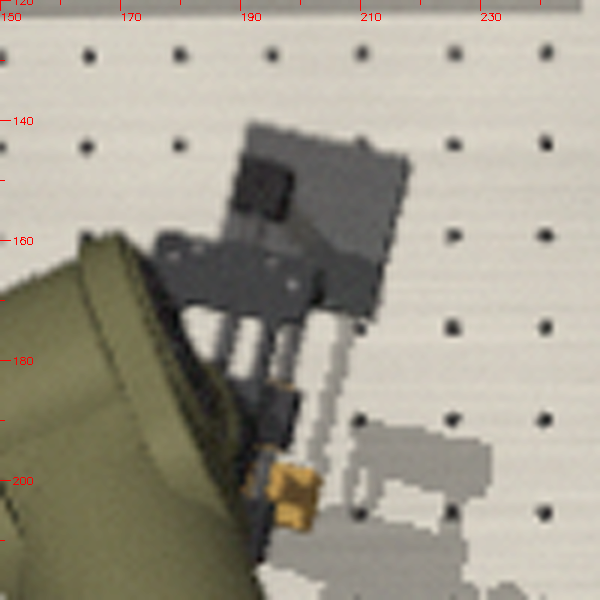

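Emit:
move_arm --pt "0.8 2.1 0 0 0 0 0.01" --pt "0.8 0 0 0 0 0 0" --pt "0.8 0 0 0 0 0 0" --pt "0.8 0 0 0 0 0 0"

```text
time_s: 5.62
tool_pos: [0.5575, 0.283, 0.2224]
tool_rot: [180.0, 0.0, 77.0]
force: [-0.2, 0.3, -1.3]
grip_width: 0.0138
```

Run:
```python
from h import *
import pickle
delta([.6473,.2622,.222],77)
S=viewer.read_camera("scene");T=viewer.read_camera("top"); pickle.dump((S,T),open("v3.pkl","wb"))
crop(S["img"],310,90,80,80,8,"pics/s4.png")
```

```text
t 5.62 pos [0.5575 0.283  0.2224] rot [1.7999e+02 3.0000e-02 7.7000e+01] F [-0.2  0.3 -1.3] grip 0.0138
shift now-axes cm [-0.01  9.21  0.04] turn rad [0.0002 0.0005 0.    ]  shift after-turn axes [-0.01  9.21  0.04]
```

View pics/s4.png

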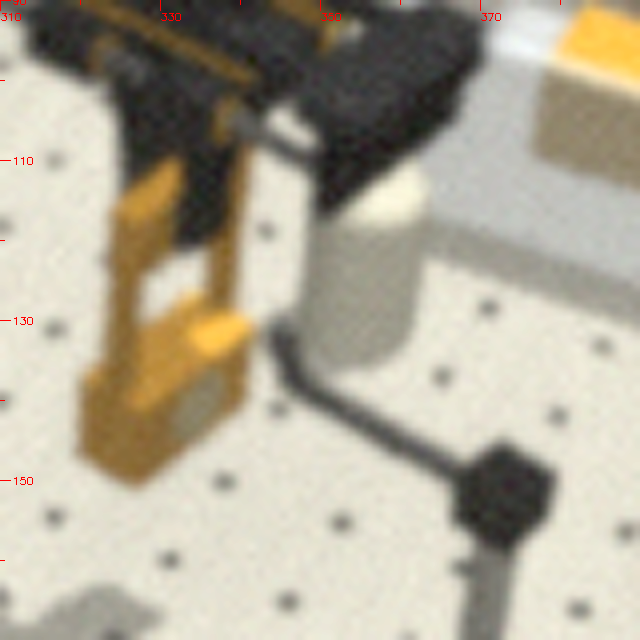

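Run:
```python
from h import *
import pickle
S,T=pickle.load(open("v3.pkl","rb"))
a=np.radians(77); tx=np.array([np.cos(a),np.sin(a),0]); ty=np.array([np.sin(a),-np.cos(a),0])
c=np.array([.5575,.283,.1002])+.0029*tx
for x,y,z in((15,33,40),(15,-33,40),(-15,-33,40),(15,-33,0),(15,33,0),(-15,-33,0)):
    q=c+ty*x/1e3+tx*y/1e3+[0,0,z/1e3]; u=proj(S,q); print((x,y,z),u.round(1),"crop",((u-[310,90]+.5)*8).round(0), "T",proj(T,q).round(1))
crop(T["img"],180,185,40,35,16,"pics/t4.png")
```

```text
(15, 33, 40) [341.2 129.7] crop [253. 321.] T [172.9 191.5]
(15, -33, 40) [326.8 141.1] crop [138. 412.] T [194.4 196.5]
(-15, -33, 40) [318.5 136.4] crop [ 72. 375.] T [192.  206.3]
(15, -33, 0) [326.  151.6] crop [132. 496.] T [196.4 197.7]
(15, 33, 0) [340.2 140.1] crop [245. 405.] T [175.4 192.9]
(-15, -33, 0) [317.9 146.8] crop [ 67. 459.] T [194.1 207.3]
```

View pics/t4.png

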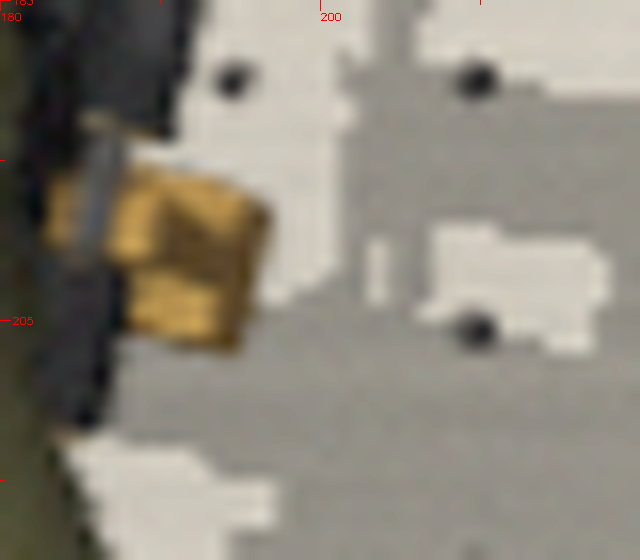

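Predicted block corners match the pictures to within 1 px, so the hook end lies inside the window. I'm threading it on.

Emit:
move_arm --pt "0.8 0 1.0 0 0 0 0" --pt "0.8 0 1.0 0 0 0 0" --pt "0.8 0 1.0 0 0 0 0" --pt "0.8 0 1.0 0 0 0 0" --pt "0.8 0 0 0 0 0 0"

```text
time_s: 6.13
tool_pos: [0.5993, 0.2731, 0.222]
tool_rot: [179.9, 0.1, 76.9]
force: [0.7, -0.2, -2.1]
grip_width: 0.0137
```

Run:
```python
from h import *
delta([.6473,.2622,.222],77)
S=viewer.read_camera("scene")
crop(S["img"],310,90,80,80,8,"pics/s5.png")
```

```text
t 6.13 pos [0.5993 0.2731 0.222 ] rot [1.7988e+02 7.0000e-02 7.6870e+01] F [ 0.7 -0.2 -2.1] grip 0.0137
shift now-axes cm [0.02 4.92 0.01] turn rad [ 0.0022  0.0012 -0.0022]  shift after-turn axes [ 0.01  4.92 -0.  ]
```

View pics/s5.png

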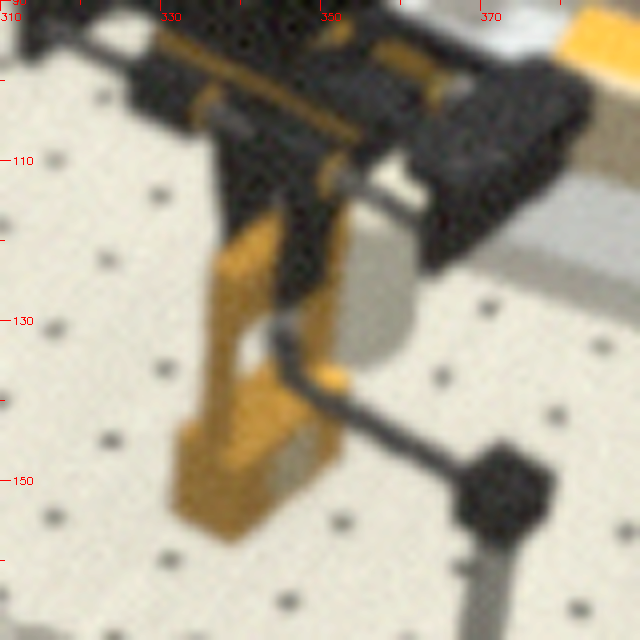

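The hook end (345,131) sits inside the window with no contact force, so I'm continuing.

Emit:
move_arm --pt "0.8 0 1.0 0 0 0 0" --pt "0.8 0 1.0 0 0 0 0" --pt "0.8 0 1.0 0 0 0 0" --pt "0.8 0 1.0 0 0 0 0" --pt "0.8 0 0.8 0 0 0 0"

```text
time_s: 6.6
tool_pos: [0.6448, 0.2638, 0.2222]
tool_rot: [180.0, 0.0, 77.0]
force: [0.8, 0.4, -1.4]
grip_width: 0.0136
```

Emit:
move_arm --pt "0.8 0 0 0 0 0 0" --pt "0.8 0 0 0 0 0 0" --pt "0.8 0 0 0 0 0 0"

```text
time_s: 6.85
tool_pos: [0.6431, 0.2647, 0.2221]
tool_rot: [-180.0, -0.0, 77.1]
force: [0.3, 0.3, -1.9]
grip_width: 0.0136
```

Run:
```python
from h import *
delta([.6473,.2622,.196],77)
S=viewer.read_camera("scene")
crop(S["img"],320,90,80,80,8,"pics/s6.png")
```

```text
t 6.85 pos [0.6431 0.2647 0.2221] rot [-179.96   -0.     77.06] F [ 0.3  0.3 -1.9] grip 0.0136
shift now-axes cm [-0.15  0.47  2.61] turn rad [-0.0007 -0.      0.001 ]  shift after-turn axes [-0.15  0.47  2.61]
```

View pics/s6.png

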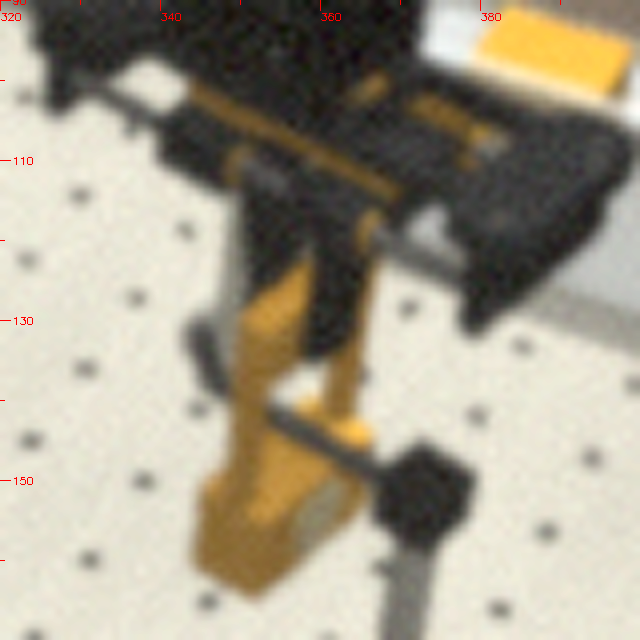

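Emit:
move_arm --pt "0.8 -0.1 0.3 0.8 0 0 0" --pt "0.8 0 0 0.8 0 0 0" --pt "0.8 0 0 0.6 0 0 0" --pt "0.8 0 0 0.3 0 0 0" --pt "0.8 0 0 0 0 0 0"

```text
time_s: 7.32
tool_pos: [0.6451, 0.2627, 0.1955]
tool_rot: [-179.9, 0.1, 77.1]
force: [0.1, -0.8, -1.7]
grip_width: 0.0134
```

Emit:
move_arm --pt "0.8 0 0 0.2 0 0 0" --pt "0.8 0 0 0 0 0 0" --pt "0.8 0 0 0 0 0 0"

```text
time_s: 7.57
tool_pos: [0.6462, 0.2629, 0.1955]
tool_rot: [180.0, -0.0, 77.1]
force: [-0.5, -0.1, -1.9]
grip_width: 0.0138
```

Emit:
move_arm --pt "0.8 0 0 0.2 0 0 0" --pt "0.8 0 0 0 0 0 0" --pt "0.8 0 0 0 0 0 0"

```text
time_s: 7.82
tool_pos: [0.646, 0.2628, 0.1933]
tool_rot: [180.0, -0.0, 77.1]
force: [-0.4, 0.5, -2.2]
grip_width: 0.0138
```

Emit:
move_arm --pt "0.8 0 0 0.15 0 0 0" --pt "0.8 0 0 0 0 0 0" --pt "0.8 0 0 0 0 0 0"

```text
time_s: 8.07
tool_pos: [0.6463, 0.2629, 0.1921]
tool_rot: [180.0, -0.0, 77.0]
force: [0.3, 0.6, -0.8]
grip_width: 0.0136
```

Emit:
move_arm --pt "0.8 0 0 0.1 0 0 0" --pt "0.8 0 0 0 0 0 0" --pt "0.8 0 0 0 0 0 0"

```text
time_s: 8.32
tool_pos: [0.6463, 0.2629, 0.1919]
tool_rot: [180.0, -0.1, 77.0]
force: [-1.7, -0.8, 5.5]
grip_width: 0.0139
```

Run:
```python
from h import *
delta([.6473,.2622,.196],77)
S=viewer.read_camera("scene")
crop(S["img"],320,90,80,80,8,"pics/s7.png")
```

```text
t 8.32 pos [0.6463 0.2629 0.1919] rot [ 1.7995e+02 -6.0000e-02  7.7050e+01] F [-1.7 -0.8  5.5] grip 0.0139
shift now-axes cm [-0.05  0.11 -0.41] turn rad [ 0.0008 -0.001   0.0009]  shift after-turn axes [-0.05  0.11 -0.41]
```

View pics/s7.png

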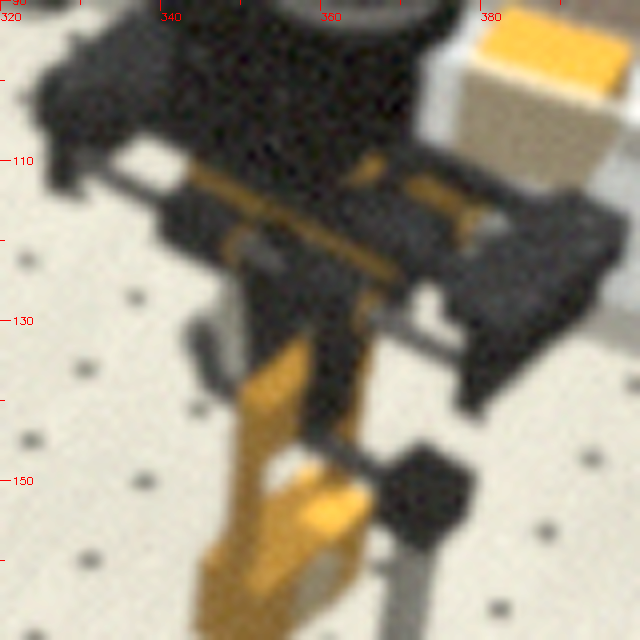

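Contact is confirmed: force z is +5.5 N and the TCP is at 0.192 as predicted. Now I'll let go gently.

Emit:
move_arm --pt "1.8 0 0 0 0 0 0" --pt "2.2 0 0 0 0 0 0" --pt "2.6 0 0 0 0 0 0" --pt "3.0 0 0 0 0 0 0" --pt "3.0 0 0 0 0 0 0"

```text
time_s: 8.78
tool_pos: [0.6459, 0.2628, 0.1902]
tool_rot: [-180.0, 0.0, 77.1]
force: [-0.3, -0.2, -0.2]
grip_width: 0.0285
```

Emit:
move_arm --pt "3.0 0 0 0 0 0 0" --pt "3.0 0 0 0 0 0 0" --pt "3.0 0 0 0 0 0 0"

```text
time_s: 9.03
tool_pos: [0.6461, 0.2628, 0.1907]
tool_rot: [-180.0, 0.0, 77.0]
force: [0.7, -0.3, 0.4]
grip_width: 0.0301
```

Run:
```python
from h import *
delta([.6473,.2622,.196],77)
S=viewer.read_camera("scene")
crop(S["img"],320,90,80,100,6,"pics/s8.png")
```

```text
t 9.03 pos [0.6461 0.2628 0.1907] rot [-180.      0.     77.05] F [ 0.7 -0.3  0.4] grip 0.0301
shift now-axes cm [-0.03  0.14 -0.53] turn rad [-0.      0.      0.0008]  shift after-turn axes [-0.03  0.14 -0.53]
```

View pics/s8.png

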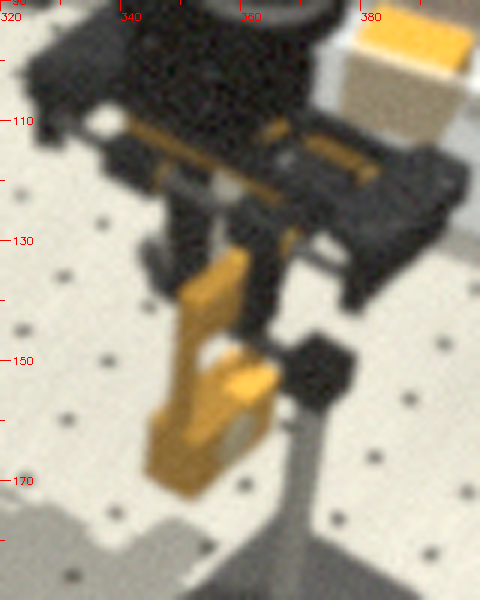

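The carrier hangs level with its bar at (354,137), and the fingers are clear of it on both sides. I'm going straight up.

Emit:
move_arm --pt "3.0 0 0 -1 0 0 0" --pt "3.0 0 0 -1.5 0 0 0" --pt "3.0 0 0 -2 0 0 0" --pt "3.0 0 0 -2.5 0 0 0" --pt "3.0 0 0 -2 0 0 0"

```text
time_s: 9.5
tool_pos: [0.6463, 0.2629, 0.2834]
tool_rot: [179.9, -0.1, 77.1]
force: [0.7, 0.4, 1.2]
grip_width: 0.0299
```

Run:
```python
from h import *
delta([.55,-.15,.28],75.5)
S=viewer.read_camera("scene")
crop(S["img"],320,90,80,100,6,"pics/s9.png")
```

```text
t 9.5 pos [0.6463 0.2629 0.2834] rot [ 1.7992e+02 -6.0000e-02  7.7050e+01] F [0.7 0.4 1.2] grip 0.0299
shift now-axes cm [-42.4   -0.13   0.29] turn rad [ 0.0014 -0.0011  0.0271]  shift after-turn axes [-42.38   1.02   0.34]
```

View pics/s9.png

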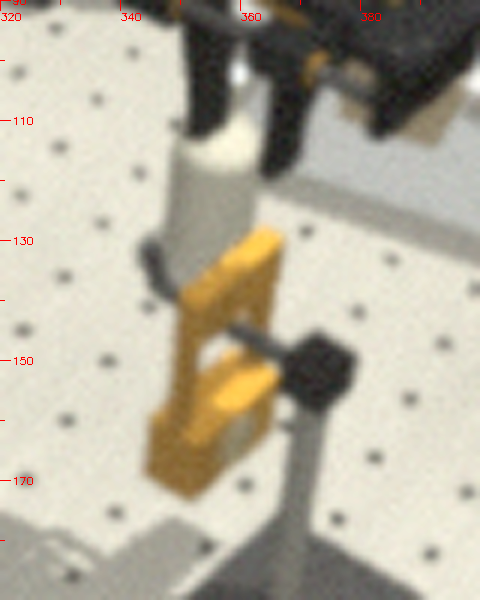

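The carrier hangs freely on the arm. Next I'll refine the slide axis, post and mark from the first pictures, using centroids of the dark blobs in both views.

Run:
```python
from h import *
import pickle
S,T=pickle.load(open("v0.pkl","rb"))
def blob(d,b,thr,n):
    x0,y0,w,h=b; g=cv2.cvtColor(d["img"],cv2.COLOR_RGB2GRAY)[y0:y0+h,x0:x0+w]
    big=cv2.resize(g,None,fx=8,fy=8,interpolation=cv2.INTER_CUBIC)
    m=(big<thr).astype(np.uint8)
    k,l,st,c=cv2.connectedComponentsWithStats(m)
    i=1+np.argmax(st[1:,4]); q=(c[i]+.5)/8-.5+[x0,y0]
    print(n,"px",q.round(2),"area",st[i,4]/64,"box",(st[i,0]/8+x0).round(1),(st[i,1]/8+y0).round(1),st[i,2]/8,st[i,3]/8)
    return q
for thr in(70,80,90):
    print("thr",thr)
    tp=blob(T,(333,177,16,14),thr,"Tpost"); tl=blob(T,(322,192,12,11),thr,"TL"); tr=blob(T,(337,196,11,11),thr,"TR")
    sr=blob(S,(237,274,14,18),thr,"SR")
    P=onz(T,*tp,.074); L=onz(T,*tl,.027); R=onz(T,*tr,.027)
    M=(L+R)/2; d=(P-M)[:2]; n=(L-R)[:2]
    print("P",P.round(4),"L",L.round(4),"R",R.round(4),"LR",np.linalg.norm(n).round(4),"axis from LR",np.degrees(np.arctan2(-n[0],n[1])).round(1),"M",M.round(4),"S R",onz(S,*sr,.027).round(4))
    for yaw in(-13,-14,-15,-16):
        a=np.radians(yaw); u=np.array([np.cos(a),np.sin(a)]); v=np.array([-u[1],u[0]]); print(yaw,"along",(d@u).round(4),"lat",(d@v).round(4))
g=cv2.cvtColor(S["img"],cv2.COLOR_RGB2GRAY)[262:288,252:270]; print(g)
# rail edges T
for q1,q2 in(((120,20),(0,490)),((385,120),(280,560))):
    f=lambda p:(320+(p[0]+.5)/11-.5,160+(p[1]+.5)/11-.5)
    A=onz(T,*f(q1),.008);B=onz(T,*f(q2),.008); dd=A-B; print("rail yaw",np.degrees(np.arctan2(dd[1],dd[0])),A,B)
```

```text
thr 70
Tpost px [340.66 183.45] area 31.75 box 337.6 180.5 6.875 7.0
TL px [327.27 198.26] area 31.28125 box 324.4 195.5 7.0 6.375
TR px [342.51 202.14] area 33.5625 box 339.2 199.5 8.0 6.375
SR px [242.66 283.23] area 57.71875 box 239.5 277.4 7.25 12.0
P [ 0.6111 -0.1912  0.074 ] L [ 0.5693 -0.1541  0.027 ] R [ 0.5569 -0.2024  0.027 ] LR 0.0499 axis from LR -14.4 M [ 0.5631 -0.1783  0.027 ] S R [ 0.5622 -0.2041  0.027 ]
-13 along 0.0496 lat -0.0019
-14 along 0.0497 lat -0.001
-15 along 0.0497 lat -0.0001
-16 along 0.0497 lat 0.0007
thr 80
Tpost px [340.7  183.42] area 35.375 box 337.5 180.2 7.25 7.5
TL px [327.3  198.24] area 35.0 box 324.2 195.4 7.375 6.5
TR px [342.61 202.13] area 37.984375 box 339.1 199.4 8.875 6.5
SR px [242.7  283.26] area 67.0 box 239.2 277.0 8.0 12.625
P [ 0.6112 -0.1914  0.074 ] L [ 0.5694 -0.1542  0.027 ] R [ 0.557  -0.2028  0.027 ] LR 0.0502 axis from LR -14.3 M [ 0.5632 -0.1785  0.027 ] S R [ 0.5623 -0.2041  0.027 ]
-13 along 0.0497 lat -0.0018
-14 along 0.0497 lat -0.0009
-15 along 0.0497 lat -0.0001
-16 along 0.0497 lat 0.0008
thr 90
Tpost px [340.68 18
[... 1973 characters left out ...]
18  82  48  40  38  43  59 100 142 158 157]
 [157 152 148 131 118 122 119 102  76  51  39  37  43  51  90 130 151 157]
 [157 160 154 139 120 108  98  92  74  52  41  45  40  52  87 120 145 153]
 [162 157 155 154 142 120  97  91  77  58  46  51  51  68  99 128 142 145]
 [157 157 156 157 152 136 107  90  83  72  68  71  86 102 122 136 140 143]
 [157 156 155 150 144 128 110 100  88  83  90 105 120 127 139 139 141 143]
 [157 155 150 136 121 114 111 103 101  97 100 115 131 138 139 141 139 140]]
rail yaw -14.76008851661959 [ 0.6903991 -0.1674085  0.008    ] [ 0.55228364 -0.13101972  0.008     ]
rail yaw -14.086983245899436 [ 0.66092061 -0.24505573  0.008     ] [ 0.53172565 -0.2126354   0.008     ]
```

The right plate disagrees by 5 mm between the views, so the mask probably includes shadow. I'll look closer.

Run:
```python
from h import *
import pickle
S,T=pickle.load(open("v0.pkl","rb"))
print("cams",ray(T,280,210)[0],ray(S,280,210)[0])
def grid(d,x0,y0,w,h,k,fn):
    c=cv2.resize(d["img"][y0:y0+h,x0:x0+w],None,fx=k,fy=k,interpolation=cv2.INTER_NEAREST)
    cv2.imwrite(fn,np.clip(cv2.cvtColor(c,cv2.COLOR_RGB2BGR)*1.7,0,255).astype(np.uint8))
grid(T,320,176,30,32,18,"pics/t_f.png"); grid(S,235,260,36,34,18,"pics/s_f.png")
# expected outline with M at candidates
a=np.radians(-14.4);u=np.array([np.cos(a),np.sin(a),0]);v=np.array([-u[1],u[0],0])
for M in([.563,-.1785],[.567,-.1795]):
  for nm,s in(("L",1),("R",-1)):
    for d,n in((T,"T"),(S,"S")):
        q=np.array([proj(d,np.array([*M,z])+u*x+v*s*y) for z in(.008,.046) for x in(-.002,.002) for y in(.015,.035)])
        print(M,nm,n,"box",q.min(0).round(1),q.max(0).round(1),"c",q.mean(0).round(1))
```

```text
cams [0.42110961 0.01467031 1.70494789] [ 0.99936249 -0.77404901  1.12170807]
[0.563, -0.1785] L T box [323.6 196.4] [331.2 200.2] c [327.3 198.3]
[0.563, -0.1785] L S box [251.7 262.6] [259.1 276.9] c [255.4 269.7]
[0.563, -0.1785] R T box [338.7 200.3] [346.6 204. ] c [342.6 202.2]
[0.563, -0.1785] R S box [237.1 274.7] [245. 289.] c [241.1 281.9]
[0.567, -0.1795] L T box [323.9 195.1] [331.5 198.9] c [327.6 197. ]
[0.567, -0.1795] L S box [252.8 263.5] [260.3 277.8] c [256.6 270.7]
[0.567, -0.1795] R T box [339. 199.] [346.9 202.8] c [342.9 200.9]
[0.567, -0.1795] R S box [238.2 275.7] [246.2 290. ] c [242.3 282.8]
```

View pics/t_f.png

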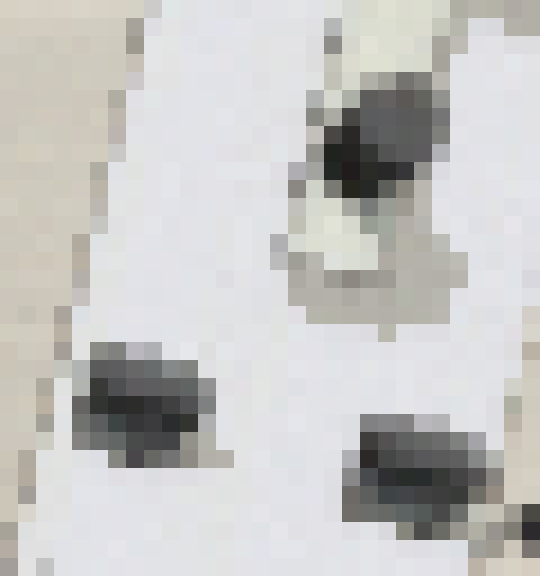

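View pics/s_f.png

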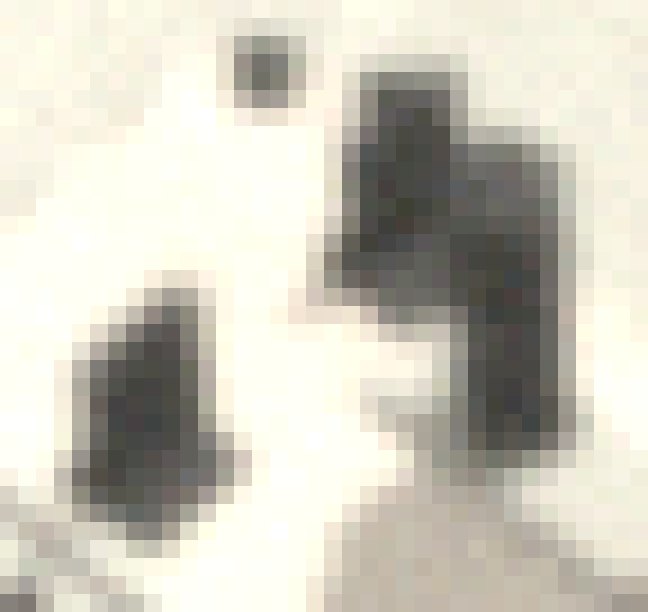

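Run:
```python
from h import *
import pickle
S,T=pickle.load(open("v0.pkl","rb"))
a=np.radians(-14.4);u=np.array([np.cos(a),np.sin(a),0]);v=np.array([-u[1],u[0],0])
M=np.array([.565,-.179,0])
for d,n,o in((S,"S",(235,260)),(T,"T",(320,176))):
  for s in(1,-1):
    for y in(.015,.035):
      for x in(-.002,.002):
        r=[]
        for z in(.046,.008):
          q=proj(d,M+u*x+v*s*y+[0,0,z]); r+=[((q-o+.5)*18).round(0).tolist()]
        print(n,"L" if s>0 else "R","y",s*y,"x",x,"top,bot crop",r)
  for P,z in(((.611,-.1913),.104),((.611,-.1913),.044)): print("post",((proj(d,[*P,z])-o+.5)*18).round(0))
print(cv2.cvtColor(T["img"],cv2.COLOR_RGB2GRAY)[193:205,322:350])
```

```text
S L y 0.015 x -0.002 top,bot crop [[320.0, 151.0], [333.0, 305.0]]
S L y 0.015 x 0.002 top,bot crop [[340.0, 167.0], [353.0, 321.0]]
S L y 0.035 x -0.002 top,bot crop [[422.0, 64.0], [434.0, 219.0]]
S L y 0.035 x 0.002 top,bot crop [[443.0, 81.0], [454.0, 235.0]]
S R y -0.015 x -0.002 top,bot crop [[163.0, 283.0], [180.0, 435.0]]
S R y -0.015 x 0.002 top,bot crop [[183.0, 299.0], [200.0, 451.0]]
S R y -0.035 x -0.002 top,bot crop [[57.0, 372.0], [76.0, 523.0]]
S R y -0.035 x 0.002 top,bot crop [[77.0, 389.0], [96.0, 540.0]]
post [479. 184.]
post [496. 436.]
T L y 0.015 x -0.002 top,bot crop [[208.0, 414.0], [185.0, 433.0]]
T L y 0.015 x 0.002 top,bot crop [[213.0, 392.0], [190.0, 411.0]]
T L y 0.035 x -0.002 top,bot crop [[96.0, 386.0], [76.0, 405.0]]
T L y 0.035 x 0.002 top,bot crop [[102.0, 364.0], [82.0, 384.0]]
T R y -0.015 x -0.002 top,bot crop [[374.0, 457.0], [348.0, 475.0]]
T R y -0.015 x 0.002 top,bot crop [[380.0, 435.0], [353.0, 453.0]]
T R y -0.035 x -0.002 top,bot crop [[485.0, 485.0], [456.0, 502.0]]
T R y -0.035 x 0.002 top,bot crop [[491.0, 463.0], [462.0, 481.0]]
pos
[... 735 characters left out ...]
 95 133  67  55  39  32  35  26  30 103 134 133 134 133 135 134 132 131
   76  79  77 109 106 133 134 131 107 120]
 [120 133  77  64  59  44  41  40  86 104 133 134 134 132 133 134 134 131
   37  48  57  60  64  76  97 132 118 121]
 [133 133 132 131  79  42  61  68  82 104 105 134 135 133 133 134 133 104
   25  41  47  52  54  56  80 106 119 120]
 [132 133 133 133 132 132 130 132 131 132 133 133 133 134 132 134 131  80
   44  28  26  25  33  40  49  78 121 122]
 [133 132 134 134 134 133 132 134 134 133 133 133 133 134 134 134 131  62
   56  39  41  38  36  34  65  84 121 121]
 [132 133 133 133 133 134 134 133 133 134 135 134 135 133 133 133 131  64
   64  62  57  52  43  64 112 114  91  43]]
```

Emit:
move_arm --pt "3.2 -3.5 0 0 0 0 0.025" --pt "3.2 -3.8 0.6 0 0 0 0" --pt "3.2 -3.8 0.6 0 0 0 0" --pt "3.2 -3.8 0.6 0 0 0 0" --pt "3.2 -3.8 0.6 0 0 0 0"

```text
time_s: 9.97
tool_pos: [0.6234, 0.0737, 0.2815]
tool_rot: [179.9, -0.0, 75.6]
force: [0.5, 0.2, -0.0]
grip_width: 0.0317
```

Emit:
move_arm --pt "3.2 -3.8 0.6 0 0 0 0" --pt "3.2 -3.8 0.6 0 0 0 0" --pt "3.2 -3.8 0.6 0 0 0 0" --pt "3.2 -3.8 0.6 0 0 0 0" --pt "3.2 -3.8 0.6 0 0 0 0"

```text
time_s: 10.38
tool_pos: [0.6052, -0.1178, 0.2816]
tool_rot: [179.9, -0.0, 75.6]
force: [1.1, -1.2, 0.7]
grip_width: 0.0321
```

```bash
python3 -c "
from h import *
delta([.611,-.191,.2],75.6)"
```

```text
t 10.38 pos [ 0.6052 -0.1178  0.2816] rot [ 1.7993e+02 -4.0000e-02  7.5620e+01] F [ 1.1 -1.2  0.7] grip 0.0321
shift now-axes cm [-6.95  2.37  8.16] turn rad [ 0.0013 -0.0008  0.0004]  shift after-turn axes [-6.94  2.38  8.16]
```

Emit:
move_arm --pt "3.2 -2.5 0.8 1 0 0 0" --pt "3.2 -2.5 0.8 3 0 0 0" --pt "3.2 -1.5 0.7 3 0 0 0" --pt "3.2 0 0 0.5 0 0 0" --pt "3.2 0 0 0 0 0 0"

```text
time_s: 10.8
tool_pos: [0.6101, -0.1852, 0.2035]
tool_rot: [-179.7, 0.0, 75.5]
force: [-0.1, 1.5, 0.2]
grip_width: 0.0317
```

Emit:
move_arm --pt "3.2 0 0 0 0 0 0" --pt "3.2 0 0 0 0 0 0" --pt "3.2 0 0 0 0 0 0"

```text
time_s: 11.05
tool_pos: [0.613, -0.1833, 0.2077]
tool_rot: [179.8, -0.1, 75.8]
force: [-0.0, -0.1, 0.3]
grip_width: 0.0319
```

```bash
python3 -c "
from h import *
delta([.611,-.191,.081],75.6)
d=viewer.read_camera('scene'); crop(d['img'],220,220,100,90,6,'pics/s10.png')
d=viewer.read_camera('top'); crop(d['img'],290,140,80,80,6,'pics/t10.png')"
```

```text
t 11.05 pos [ 0.613  -0.1833  0.2077] rot [ 1.7982e+02 -6.0000e-02  7.5750e+01] F [-0.  -0.1  0.3] grip 0.0319
shift now-axes cm [-0.81 -0.05 12.67] turn rad [ 0.0031 -0.001   0.0027]  shift after-turn axes [-7.900e-01 -1.000e-02  1.267e+01]
```

View pics/s10.png

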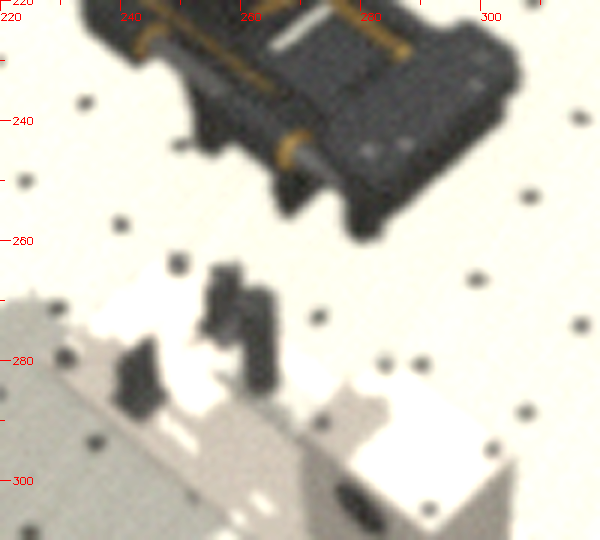

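View pics/t10.png

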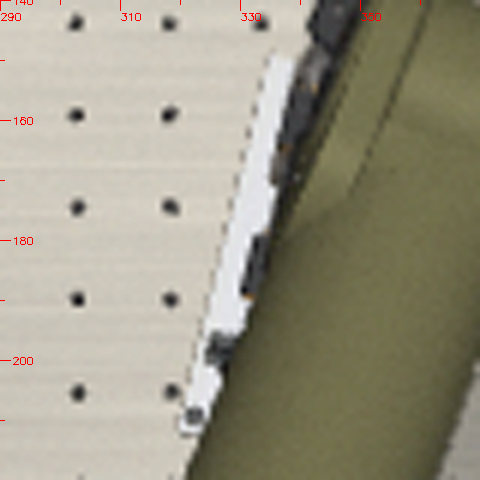

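Emit:
move_arm --pt "3.2 -0.8 0 2 0 0 0.002" --pt "3.2 0 0 2.5 0 0 0" --pt "3.2 0 0 2.2 0 0 0" --pt "3.2 0 0 0 0 0 0" --pt "3.2 0 0 0 0 0 0"

```text
time_s: 11.57
tool_pos: [0.6094, -0.1917, 0.1385]
tool_rot: [-179.9, -0.0, 75.5]
force: [0.1, 0.7, 1.2]
grip_width: 0.0322
```

Emit:
move_arm --pt "3.2 0 0 0 0 0 0" --pt "3.2 0 0 0 0 0 0" --pt "3.2 0 0 0 0 0 0"

```text
time_s: 11.82
tool_pos: [0.6108, -0.1926, 0.1406]
tool_rot: [179.8, -0.0, 75.5]
force: [-0.5, 0.7, -0.3]
grip_width: 0.0319
```

```bash
python3 -c "
from h import *
delta([.611,-.191,.081],75.6)
d=viewer.read_camera('scene'); crop(d['img'],235,235,50,60,10,'pics/s11.png')
o=env.get_obs(); R=Ro.from_euler('xyz',o['tool_rot'],degrees=True)
for y in(-.016,.016,0):
  u=proj(d,o['tool_pos']+R.apply([0,y,.025])); print(y,u.round(1),((u-[235,235]+.5)*10).round())
print(proj(d,[.611,-.1913,.104]),proj(d,[.611,-.1913,.074]))
"
```

```text
t 11.82 pos [ 0.6108 -0.1926  0.1406] rot [ 1.7983e+02 -2.0000e-02  7.5520e+01] F [-0.5  0.7 -0.3] grip 0.0319
shift now-axes cm [ 0.16 -0.04  5.96] turn rad [ 0.003  -0.0003 -0.0014]  shift after-turn axes [ 0.16 -0.02  5.96]
-0.016 [255.7 263.4] [212. 289.]
0.016 [265.4 271.2] [309. 367.]
0 [260.5 267.3] [260. 328.]
[261.12551969 269.72541561] [261.60241542 276.86357357]
```

View pics/s11.png

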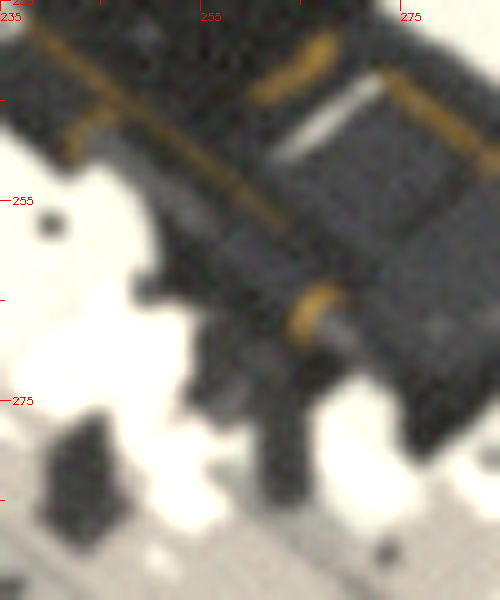

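Emit:
move_arm --pt "3.2 0.1 0.1 1.5 0 0 0" --pt "3.2 0 0 1.5 0 0 0" --pt "3.2 0 0 1.5 0 0 0" --pt "3.2 0 0 1.2 0 0 0" --pt "3.2 0 0 0 0 0 0"

```text
time_s: 12.28
tool_pos: [0.6095, -0.1911, 0.0794]
tool_rot: [-179.8, 0.0, 75.5]
force: [-0.4, 0.9, -0.2]
grip_width: 0.0317
```

Emit:
move_arm --pt "3.2 0 0 0 0 0 0" --pt "3.2 0 0 0 0 0 0" --pt "3.2 0 0 0 0 0 0"

```text
time_s: 12.53
tool_pos: [0.6118, -0.192, 0.083]
tool_rot: [179.9, -0.0, 75.5]
force: [0.0, -0.6, 0.5]
grip_width: 0.0316
```

```bash
python3 -c "
from h import *
delta([.611,-.191,.081],75.6)
d=viewer.read_camera('scene'); crop(d['img'],235,235,60,65,9,'pics/s12.png')
"
```

```text
t 12.53 pos [ 0.6118 -0.192   0.083 ] rot [ 1.7988e+02 -1.0000e-02  7.5500e+01] F [ 0.  -0.6  0.5] grip 0.0316
shift now-axes cm [ 0.08 -0.1   0.2 ] turn rad [ 0.0021 -0.0002 -0.0017]  shift after-turn axes [ 0.08 -0.1   0.2 ]
```

View pics/s12.png

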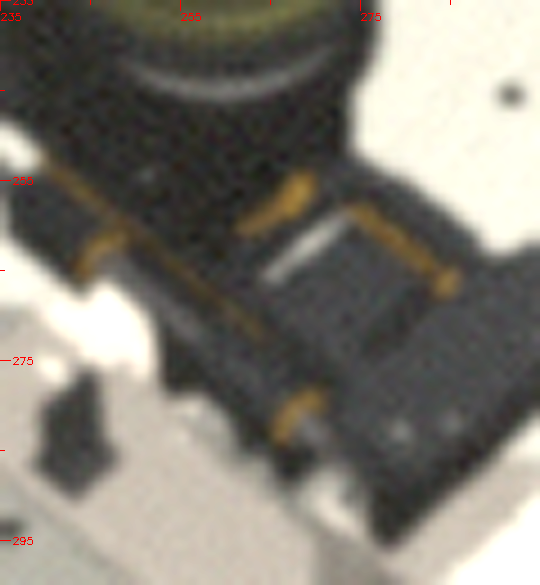

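Emit:
move_arm --pt "1.0 0 0 0 0 0 0" --pt "1.0 0 0 0 0 0 0" --pt "1.0 0 0 0 0 0 0" --pt "1.0 0 0 0 0 0 0" --pt "1.0 0 0 0 0 0 0" --force 45

```text
time_s: 13.0
tool_pos: [0.6109, -0.1916, 0.082]
tool_rot: [-180.0, -0.0, 75.5]
force: [-0.8, 0.3, 2.2]
grip_width: 0.0151
```

Emit:
move_arm --pt "1.0 0 0 0 0 0 0" --pt "1.0 0 0 0 0 0 0" --pt "1.0 0 0 0 0 0 0"

```text
time_s: 13.25
tool_pos: [0.6109, -0.1916, 0.0819]
tool_rot: [-180.0, -0.0, 75.5]
force: [-2.3, -0.1, 3.1]
grip_width: 0.0152
```

```bash
python3 -c "
from h import *
delta([.611,-.191,.081],75.6)
"
```

```text
t 13.25 pos [ 0.6109 -0.1916  0.0819] rot [-1.7999e+02 -1.0000e-02  7.5510e+01] F [-2.3 -0.1  3.1] grip 0.0152
shift now-axes cm [ 0.06 -0.    0.09] turn rad [-0.0002 -0.0002 -0.0016]  shift after-turn axes [ 0.06 -0.    0.09]
```

The post is gripped (opening 15 mm) with the slide on its shut stop. The TCP at (0.611,-0.192) agrees with the top-view post estimate, so I'm pulling about 48 mm along tool -y.

Emit:
move_arm --pt "1.0 0 -0.8 0 0 0 0" --pt "1.0 0 -1.0 0 0 0 0" --pt "1.0 0 -1.0 0 0 0 0" --pt "1.0 0 -1.0 0 0 0 0" --pt "1.0 0 -0.7 0 0 0 0"

```text
time_s: 13.67
tool_pos: [0.5685, -0.1809, 0.082]
tool_rot: [179.7, 0.0, 75.5]
force: [7.3, -3.5, -3.7]
grip_width: 0.0151
```

Emit:
move_arm --pt "1.0 0 0 0 0 0 0" --pt "1.0 0 0 0 0 0 0" --pt "1.0 0 0 0 0 0 0" --pt "1.0 0 0 0 0 0 0"

```text
time_s: 14.0
tool_pos: [0.569, -0.1811, 0.082]
tool_rot: [179.7, 0.0, 75.5]
force: [6.4, -2.0, -4.5]
grip_width: 0.0149
```

Run:
```python
from h import *
import pickle
delta([.6109-.048*.9686,-.1916+.048*.2487,.082],75.6)
S=viewer.read_camera('scene');T=viewer.read_camera('top'); pickle.dump((S,T),open("v5.pkl","wb"))
crop(S['img'],220,235,75,75,8,'pics/s13.png'); crop(T['img'],300,150,60,65,9,'pics/t13.png')
```

```text
t 14.0 pos [ 0.569  -0.1811  0.082 ] rot [1.7974e+02 4.0000e-02 7.5500e+01] F [ 6.4 -2.  -4.5] grip 0.0149
shift now-axes cm [ 0.02 -0.47 -0.01] turn rad [ 0.0045  0.0007 -0.0017]  shift after-turn axes [ 0.02 -0.47 -0.  ]
```

View pics/s13.png

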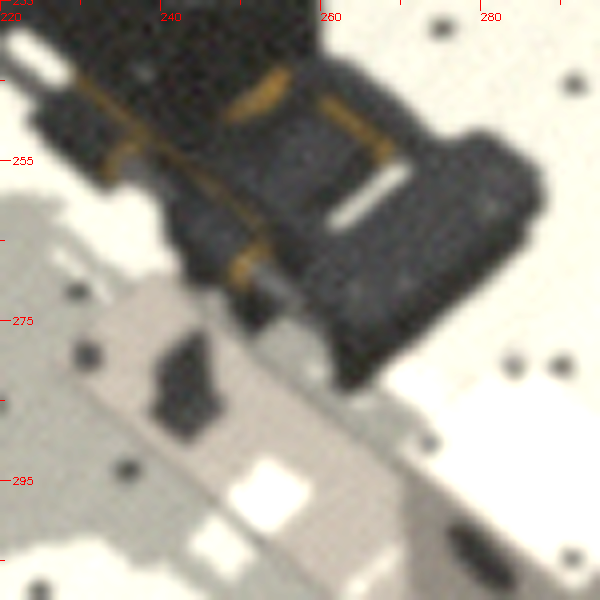

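View pics/t13.png

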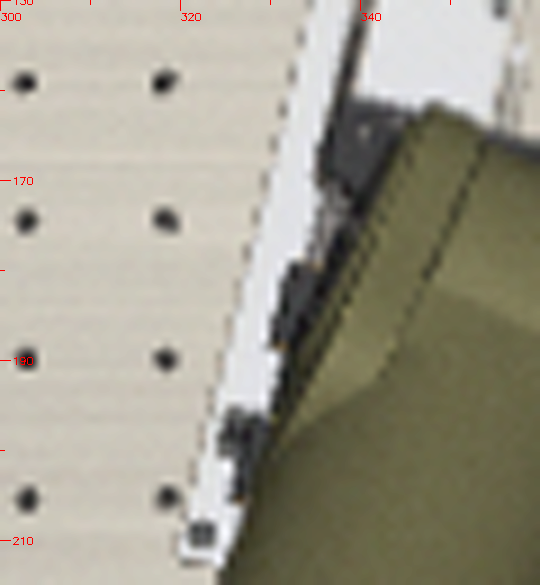

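Pulled 43.3 mm so far. The spring force is 6.7 N, against 6.5 N expected for that pull. Both views put the mark at about 48 mm, so I'm adding 5 mm.

Emit:
move_arm --pt "1.0 0 -0.5 0 0 0 0" --pt "1.0 0 0 0 0 0 0" --pt "1.0 0 0 0 0 0 0" --pt "1.0 0 0 0 0 0 0"

```text
time_s: 14.43
tool_pos: [0.5642, -0.1798, 0.0819]
tool_rot: [179.7, 0.0, 75.5]
force: [6.9, -2.7, -4.0]
grip_width: 0.0149
```

Run:
```python
from h import *
import pickle
delta([.6109-.0482*.9686,-.1916+.0482*.2487,.082],75.6)
S=viewer.read_camera('scene');T=viewer.read_camera('top')
crop(S['img'],225,245,55,55,11,'pics/s14.png'); crop(S['img'],320,110,80,85,6,'pics/s15.png')
```

```text
t 14.43 pos [ 0.5642 -0.1798  0.0819] rot [1.7973e+02 4.0000e-02 7.5500e+01] F [ 6.9 -2.7 -4. ] grip 0.0149
shift now-axes cm [ 0.02 -0.01 -0.01] turn rad [ 0.0047  0.0007 -0.0018]  shift after-turn axes [ 0.02 -0.01 -0.01]
```

View pics/s14.png

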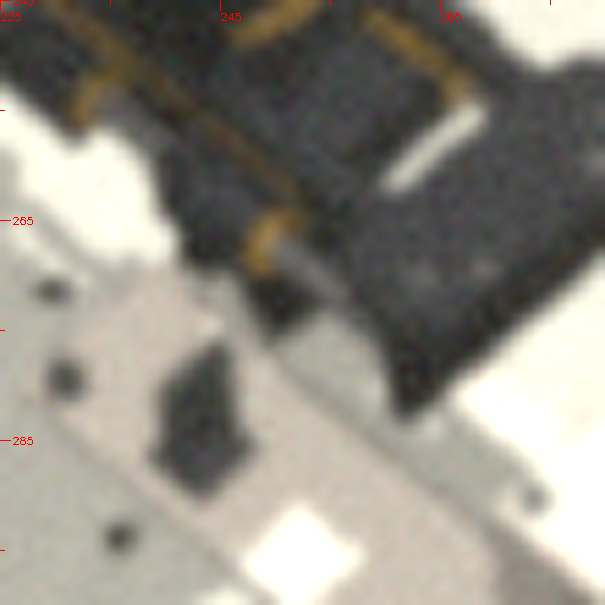

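View pics/s15.png

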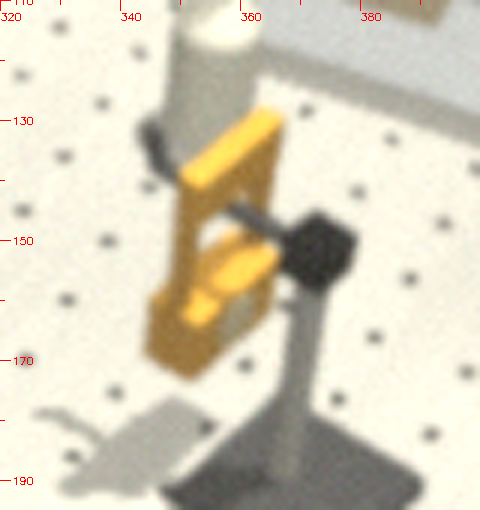

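The carrier hangs level on the arm, with its bar at (358,135). The fingertips (about (247,272)) sit at the plates' line. One last check for stability and bystanders.

Emit:
move_arm --pt "1.0 0 0 0 0 0 0" --pt "1.0 0 0 0 0 0 0" --pt "1.0 0 0 0 0 0 0" --pt "1.0 0 0 0 0 0 0" --pt "1.0 0 0 0 0 0 0"

```text
time_s: 14.95
tool_pos: [0.5643, -0.1799, 0.0819]
tool_rot: [179.7, 0.0, 75.5]
force: [6.3, -2.9, -3.3]
grip_width: 0.0153
```

Run:
```python
from h import *
S=viewer.read_camera('scene'); cv2.imwrite("pics/fin.png",cv2.cvtColor(S['img'],cv2.COLOR_RGB2BGR)); 
o=env.get_obs(); print(o["time_s"],o["tool_pos"],o["force"],o["grip_width"])
```

```text
15.0 [ 0.56432099 -0.17985778  0.08195148] [ 7.10664217 -2.57373392 -3.41591142] 0.01511666823539871
```

View pics/fin.png

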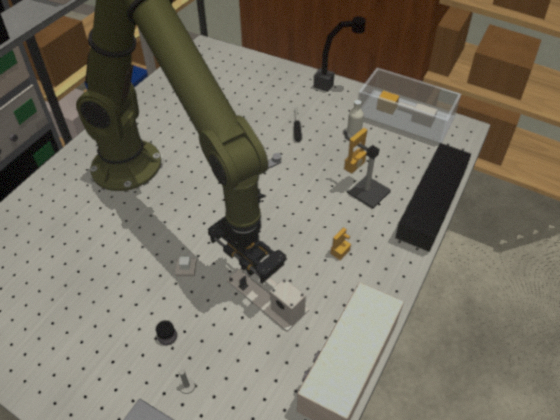

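The final view shows the carrier on the hook at (357,150), the gripper holding the slide at (245,250), and the bystanders where they were: mirror mount (341,243), bottle (356,118), driver (297,130), cube (185,264), jar (166,331), post (184,380).

```bash
python3 -c "
from cell import job
print(job.sign_off())"
```

```text
the job is handed in; nothing more can be done
None
```

The carrier is hanging by its handle on the hook, released. The gripper is holding the slide open at the index plates. I handed the job in at 15.0 s.

- **Carrier:** the last pictures show it hanging level on the hook arm, clear of the gripper and the stand's block.
- **Slide:** the post was gripped with the slide shut and pulled about 48 mm. It held steady for the last half second. The spring force was about 7 N, which fits a 48 mm pull.
- **Bystanders:** six of the seven, by eye in the last scene picture, are where they started. The clamp is partly hidden behind the arm, so I checked it less well.

**Uncertainty at the mark:** the two cameras disagreed by about 3 mm on absolute position near the shutter. The pull distance from rest to mark still came out at 47.6 to 48.7 mm in both. My first mark estimate from the dark areas gave 49.7 mm, and I dropped it because it included the plates' feet. The post itself was hidden by the gripper at the end, so its position rests on the arm's reading and a rough fingertip check. I expect it to be within about 1 to 2 mm of the mark.

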